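# Find the high spot of a bent stirrer shaft on the runout gauge

### The job

Check the bent steel stirrer shaft with the blue propeller for runout: lift it off the sloping drain rack, slip it in under the raised dial indicator and lower it gently into the two V-blocks, its black ring mark midway between them and the propeller overhanging the free end of the gauge. Slide the indicator gently all the way down to its red stop ring by the black knob, so that the plunger rests on the bent end, without touching the dial indicator itself. Then turn the shaft in the V-blocks by its propeller to find where the dial reads highest, and leave it lying there, high spot up, with everything else on the bench undisturbed.

Things in the scene. Friction and masses are not known exactly. Their poses are not given: they have to be found in the camera images.
- gauge: Fixed runout gauge: dark granite base 325 x 90 x 25 mm. Origin on the table below the middle of its two V-blocks; x along the shaft's axis to the free end (base spans x = -245 to +80 mm), z up. Steel V-blocks 30 mm long at x = -60 and +60, 52 wide, 74 high over the table, oiled 90 degree V 28 mm wide at the top. Chrome column 20 mm thick at x = -212, 200 mm high.
- gauge_axis (a point): Point midway between the V-blocks on the axis of a 10 mm shaft lying in them, 67 mm above the table. Same axes as the gauge.
- carriage (a joint): Aluminium carriage on the column that carries the indicator: metres it has been slid down, 0 = top, 0.060 = on the red stop ring. It starts at 0 to 0.015, stays where it is left (friction) and takes about 5 N to push down.
- knob (a point): Centre of the carriage's black clamp knob, a level cylinder 26 mm thick and 32 long along the gauge's y, on the robot's side (28 to 60 mm from the column's axis); push it down from above or pinch it. Its centre is 174 mm above the table minus the carriage value.
- indicator: Dial indicator on the carriage, 76 mm across, 23 thick, face up, with a downward plunger; origin at the middle of its body at knob height, above x = -150 mm of the gauge. Not to be touched by the robot.
- foot (a point): Underside of the plunger's flat 12 mm foot, 46 mm below the indicator's origin when free: 128 mm above the table minus the carriage value. Sprung: 10 mm travel, 0.2 to 0.6 N. The shaft goes in below it, from the side or end, before it is lowered.
- needle (a joint): Red needle on the white dial: rad clockwise seen from above, 0.628 per mm the plunger is pushed in; 0 = plunger free, needle along the gauge's +x. With the carriage on its stop a true shaft would read about 2.8; this one reads about 2.8 + 2.1 cos(angle of its high spot from straight up): 0.75 to 4.9 as it turns.
- rack: Fixed white and grey drain rack, base 200 x 200 mm. Origin on the table below the middle; its two places at y = +45 and -45 mm each hold a stirrer at 30 degrees from level, rising along the rack's x. Saddles 55 mm below and 93 mm above the ring mark along the rod; the hub hangs on the upper one.
- shaft: The shaft to check: steel rod 10 mm thick, 295 long, 0.24 kg, blue propeller. Origin on the rod's axis at its black ring mark, x along the rod to the propeller. Straight from x = -80 to +125 mm; from -80 to -170 bent by 2.7 degrees, sideways in a direction not known beforehand (3.3 mm off at x = -150, under the plunger). In the rack its z is the upward normal of the slope.
- ring_mark (a point): The black ring mark, 4 mm wide, near the rod's balance point: grip here (115 mm above the table in the rack). Same axes as the shaft; it goes midway between the V-blocks, at point gauge_axis.
- propeller (a point): Centre of the blue propeller on the rod's axis, 110 mm from the ring mark; same axes as the shaft. Hub 20 mm thick, 24 long; four flat blades 90 degrees apart, at 45 degrees between its y and z axes, each 22 mm along the rod, 8 thick, reaching 40 from the axis. Push a blade from above, outward and down along its arc (it turns easily and stays as turned), or pinch it.
- white_stirrer: Another stirrer in the other place of the rack: white rod with a white two-arm paddle, same size. Leave it.
- mixer: Grey vortex mixer, cone 124 mm across, 102 mm high; origin under its centre. Leave it.
- tube_rack: Orange tube rack 75 x 190 mm with capped tubes, 109 mm high; origin under its centre. Leave it.
- beaker: Glass beaker 68 mm across, 90 mm high; origin under its centre. Leave it.
- wrench: Small steel wrench 150 mm long lying flat along its x. Leave it.
- tube: Capped plastic tube 130 mm long, 19 mm thick, lying along its x. Leave it.

How it is judged:
By the outcome, as a careful person would: the job done as asked, in the order asked, and still so for the second after the job is handed in, with the robot touching nothing.
It also fails if it takes over 64 s, if anything falls off the work surface, if the arm or the gripper's body presses on something with over 40 N, if the wrist force passes 120 N, or if a joint passes its speed limit or range.

### The arm

A 7-joint arm with a two-finger parallel gripper is mounted at the origin on the work surface. World frame = base frame: x ahead of the robot, y to its left, z up, the work surface at z = 0. Lengths are in m, angles in rad, forces in N, time in s.
With the tool pointing down it reaches from about 0.4 to 0.85 m from the base axis. Payload 10.4 kg.
Tool frame: the origin (TCP) lies at the centre of the arm's flange, where the gripper is bolted on; the fingertips stand 182 mm ahead of it and the grasp point (between the pads) lies r.grasp_offset ahead of it (r.grasp_offset is the distance from the TCP to the grasp point, in m); z points along the fingers, y is the line along which they close (so a half turn about z gives the same grasp; the last joint's range is limited). The gripper opens to 87 mm and grips with 3 to 60 N. Pads are 19 mm wide; open, the fingers measure 117 mm over their backs; the gripper's body (75 mm by 190 mm) begins 51 mm behind the grasp point.
Start: joints at [-1.193, 0.332, -0.065, 1.46, 0.022, 1.35, -0.088], TCP at [0.244, 0.575, 0.405] pointing down, gripper open.
Joint ranges: [-2.6, 2.6], [-0.5, 2.12], [-1.47, 1.34], [0.16, 2.42], [-1.27, 4.41], [0.06, 2.06], [-2.6, 2.6]. Speed limits (rad/s): [2.22, 2.22, 2.79, 2.79, 3.14, 3.14, 3.14].

### API

Orientations are given as a unit quaternion [x, y, z, w].
In Python, from bench import status, vision, job, spotter, r gives the robot as it stands. The module is installed in compiled form; this text tells all that it offers.
- The arm moves only by the tool play_rows, never from a script. Its argument "series" is a list of rows, each a list of 6 numbers: the shift along the tool's x, y, z each as a share of 150 mm, from -1 to 1, then the turn, a rotation vector about the tool's x, y, z each as a share of 30 degrees, from -1 to 1. In form: [[x, y, z, ax, ay, az], ...]. A call has 1 to 5 rows; each row is the pose to reach, as a shift and turn from the pose commanded when the call began, along the tool's axes at that moment; what a row does not reach only later rows make up. A row lasts 1/10 s, in which the tool goes at most 50 mm and 8.59 degrees, less where a joint would pass 70% of its speed; a pose out of reach is approached as far as the arm can. A call with a number of a shift or a turn outside -1 to 1 is refused whole. A call with a gripper value outside its range is refused whole. "fingers" is the opening, from -1 (shut) to 1 (fully open), set as the call begins (left out, the last holds). The fingers move at their own pace and stop on an object; "squeeze" is the grip in N (left out, the last holds). Time passes only in rows, so rows that repeat a pose let the fingers close. It gives the time, the measured TCP pose, the force, the opening and the grip force at its end, in the units of the state.
- status.read_state(): the state, without advancing time (a new reading comes with each control period).
- vision.camera(name): name is "side" or "top"; returns the picture (480x640x3 uint8, blue, green, red); there is no depth.
- vision.calibration(name): a dict with "fx", "fy", "cx", "cy" (pixels), "rvec" (rotation vector, rad) and "tvec" (3), from world to camera coordinates, as OpenCV has them. Camera axes: x right, y down, z forward; pixel columns grow to the right and rows downward; lengths in m; the calibration is good to about 2 mm. A picture is of the moment at which its call begins. calibration takes no time and is no camera call.
- job.close_job(): hands the job in; it is judged then, once.
Trained networks look in the newest picture that a camera, given by its name, has taken for a name from the list of things; names that differ only in an ending like _2 or _b are one class to them, and where a whole thing is asked for, a point or a joint stands for the part that bears it (a point fixed in the world has none). Each returns a list of dicts, best first, with "conf" (0 to 1); they miss things now and then, are a little off and sometimes report something else, mostly with a low value. They report only what shows in the picture. A call takes as long as a camera call.
- spotter.boxes_of(camera, name): "point" ([x, y, z] in m, in world coordinates, good to about 4 mm: the middle of the surface that is visible of it).
- spotter.regions_of(camera, name): "pixels" (480x640 bool, what is visible of it).
The state is a dict: "time": time; "joint_positions": joint angles; "joint_vel": joint speeds; "joint_torque": joint torques, N m; "ee_pos": TCP position; "eef_rot": TCP orientation; "ft_force": force on the tool from outside, world axes, zero at the start; "torque": the same for the moment, N m; "width": finger opening in m; "grip_force": force on a finger pad.
Only numpy, scipy, OpenCV 4.12 (cv2) and the standard library are available. Lean on these libraries where they do the work, as an engineer would, in place of code of your own. Each camera call takes 0.05 s, during which the arm holds its last target. There are 200 camera calls.

## Working session

There is one attempt and no reset: what is moved stays moved. The work goes in short steps, Python scripts to look and compute and a tool call to move; the robot and the scene stay as the last step left them, time stands still between calls to the robot, and variables do not carry over. Pictures are saved under pics/ and viewed, at most 10 in all, crops included, and the job is handed in when it is done.

Besides the shell and the picture viewer there is one more tool, called after ">>>" as name(argument=value, ...), one argument or row to a line, values as JSON. play_rows: Moves the arm, as the interface text tells. Shift numbers are shares of 150 mm and turn numbers shares of 30 degrees, none past 1 either way. Its arguments: {"type":"object","properties":{"series":{"type":"array","items":{"type":"array","items":{"type":"number"}}},"fingers":{"type":"number"},"squeeze":{"type":"number"}},"required":["series"]}

```bash
mkdir -p pics; cat > h.py <<'E'
import numpy as np, cv2
from scipy.spatial.transform import Rotation as R
from bench import status, vision, job, spotter, r
def P(cam):
    c=vision.calibration(cam); K=np.array([[c['fx'],0,c['cx']],[0,c['fy'],c['cy']],[0,0,1.]])
    return K,np.array(c['rvec'],float).ravel(),np.array(c['tvec'],float).ravel()
def proj(cam,p):
    K,rv,t=P(cam); return cv2.projectPoints(np.atleast_2d(np.array(p,float)),rv,t,K,None)[0][:,0]
def ray(cam,uv):
    K,rv,t=P(cam); M=cv2.Rodrigues(rv)[0]; d=M.T@np.linalg.inv(K)@np.array([uv[0],uv[1],1.]); return -M.T@t,d
def atz(cam,uv,z):
    o,d=ray(cam,uv); return o+d*(z-o[2])/d[2]
E
python3 - <<'E'
from h import *
for c in ('top','side'):
    cv2.imwrite(f'pics/{c}0.png',vision.camera(c))
    for n in ('gauge','rack','shaft','propeller','ring_mark','knob','indicator','white_stirrer','mixer','tube_rack','beaker','wrench','tube'):
        try: print(c,n,[(round(b['conf'],2),np.round(b['point'],3).tolist()) for b in spotter.boxes_of(c,n)[:2]])
        except Exception as e: print(c,n,e)
    print(c,ray(c,(320,240)))
s=status.read_state();print(s,r.grasp_offset)
E
```

```text
top gauge [(0.79, [0.498, -0.224, 0.024])]
top rack [(0.57, [0.522, 0.295, 0.008])]
top shaft [(0.61, [0.567, 0.337, 0.155])]
top propeller []
top ring_mark [(0.75, [0.476, 0.351, 0.159]), (0.7, [0.568, 0.337, 0.156])]
top knob [(0.76, [0.498, -0.292, 0.188])]
top indicator [(0.87, [0.504, -0.278, 0.185]), (0.59, [0.494, -0.295, 0.187])]
top white_stirrer [(0.96, [0.475, 0.347, 0.157])]
top mixer [(0.74, [0.775, 0.16, 0.066]), (0.18, [0.504, -0.276, 0.185])]
top tube_rack [(0.71, [0.691, 0.338, 0.056]), (0.53, [0.565, 0.336, 0.155])]
top beaker [(0.6, [0.757, -0.194, 0.042])]
top wrench [(0.69, [0.496, -0.228, 0.027]), (0.58, [0.697, 0.051, 0.009])]
top tube [(0.86, [0.376, 0.04, 0.017])]
top (array([0.46784142, 0.01178324, 1.35263113]), array([ 0.08893333,  0.00508545, -0.99604316]))
side gauge [(0.58, [0.498, -0.208, 0.025]), (0.18, [0.565, 0.357, 0.163])]
side rack [(0.63, [0.521, 0.292, 0.006])]
side shaft [(0.96, [0.57, 0.36, 0.163]), (0.7, [0.686, 0.356, 0.06])]
side propeller [(0.81, [0.566, 0.36, 0.166])]
side ring_mark [(0.89, [0.567, 0.364, 0.16]), (0.31, [0.77, 0.2, 0.065]
[... 542 characters left out ...]
sitions': array([-1.1926101 ,  0.33221033, -0.06470346,  1.46010525,  0.02163573,
        1.34989231, -0.0885475 ]), 'joint_vel': array([ 0.0004591 ,  0.00092372,  0.00036572, -0.00015065, -0.00065852,
       -0.00071448,  0.00023609]), 'joint_torque': array([-6.25422717e-05, -6.23039174e+01,  2.44205020e-02, -3.90117252e+01,
       -6.11435389e-02,  3.15376057e-02,  2.14292925e-05]), 'ee_pos': array([0.24383195, 0.57548298, 0.40476658]), 'eef_rot': array([1.99070784e-01, 9.79985113e-01, 3.85381173e-05, 1.51377228e-05]), 'ft_force': array([ 0.36756678, -0.8766522 , -0.00674168]), 'torque': array([ 0.00557189,  0.0141413 , -0.03138093]), 'grip_force': 0.0, 'width': 0.08713910464680116} 0.1635
```

View pics/top0.png

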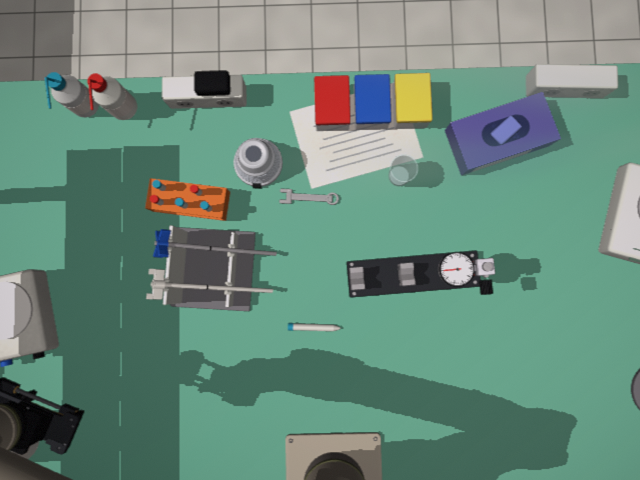

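View pics/side0.png

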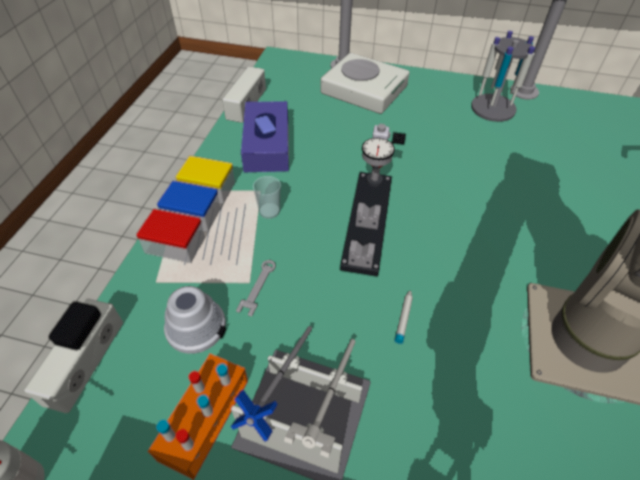

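```bash
python3 - <<'E'
from h import *
im=cv2.imread('pics/top0.png')
a=cv2.resize(im[240:305,340:500],None,fx=5,fy=5,interpolation=cv2.INTER_CUBIC)
cv2.imwrite('pics/g.png',a)
b=cv2.resize(im[220:320,145:285],None,fx=5.7,fy=5.7,interpolation=cv2.INTER_CUBIC)
cv2.imwrite('pics/r.png',b)
E
```

```text
(no output)
```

View pics/g.png

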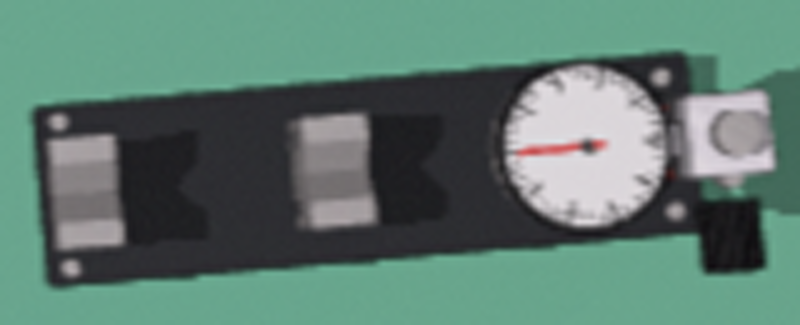

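View pics/r.png

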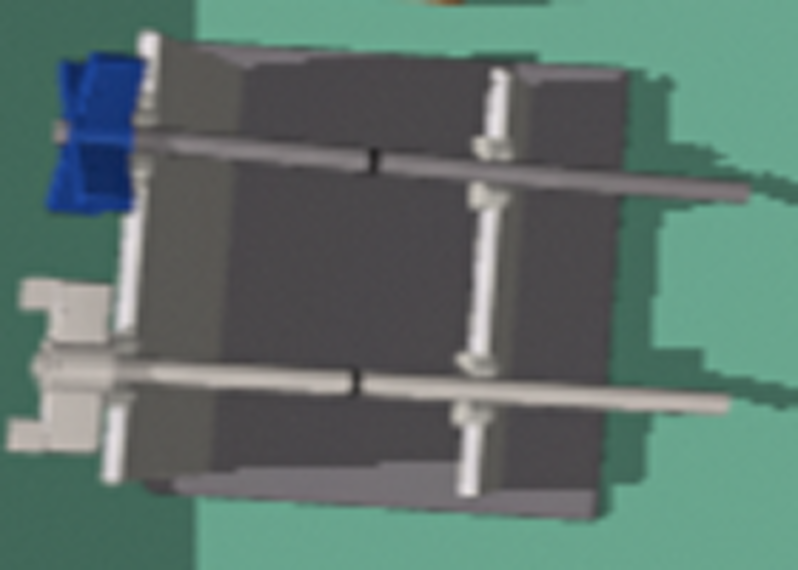

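```bash
python3 - <<'E'
from h import *
g=lambda u,v:((u+.5)/5-.5+340,(v+.5)/5-.5+240)
k=lambda u,v:((u+.5)/5.7-.5+145,(v+.5)/5.7-.5+220)
A=atz('top',g(86,191),.074);B=atz('top',g(338,171),.074)
print('V',A,B,np.linalg.norm(A-B),'mid',(A+B)/2,'yaw of x',np.degrees(np.arctan2(*(A-B)[[1,0]])))
C=[atz('top',g(*c),.025) for c in((36,107),(50,285),(685,55),(697,232))]
for c in C:print(c)
xd=(C[0]+C[1]-C[2]-C[3])/2;L=np.linalg.norm(xd);xd/=L;print(L,'yaw',np.degrees(np.arctan2(xd[1],xd[0])),'mid',(C[0]+C[1])/2-xd*.08)
m=atz('top',k(374,160),.120);print('ring',m)
w=atz('top',k(356,382),.120);print('wring',w,np.linalg.norm((m-w)[:2]))
s=np.sin(np.pi/6)
lo=atz('top',k(487,175),.120-.055*s);e=atz('top',k(748,192),.12-.17*s)
print('low',lo,'end',e); d=m-e;print('yaw',np.degrees(np.arctan2(d[1],d[0])),np.linalg.norm(d))
d=m-lo;print('yaw',np.degrees(np.arctan2(d[1],d[0])),np.linalg.norm(d))
we=atz('top',k(728,404),.12-.17*s);d=w-we;print('wyaw',np.degrees(np.arctan2(d[1],d[0])),np.linalg.norm(d))
hb=atz('top',k(63,132),.12+.125*s);d=hb-m;print('hub',hb,np.degrees(np.arctan2(d[1],d[0])),np.linalg.norm(d))
print(atz('top',g(732,237),.174),'knob')
E
```

```text
V [ 0.48979836 -0.0666842   0.074     ] [ 0.49630005 -0.18630369  0.074     ] 0.11979605538335004 mid [ 0.49304921 -0.12649395  0.074     ] yaw of x 93.11113951628646
[ 0.53262454 -0.04631294  0.025     ]
[ 0.44505817 -0.0505974   0.025     ]
[ 0.5502371 -0.3669573  0.025    ]
[ 0.46319055 -0.36833694  0.025     ]
0.3196919198963782 yaw 93.20480769360331 mid [ 0.49331378 -0.12833006  0.025     ]
ring [0.56666468 0.27163654 0.12      ]
wring [0.47737217 0.27944903 0.12      ] 0.08963362586909138
low [0.56146256 0.23067215 0.0925    ] end [0.55552046 0.12793589 0.035     ]
yaw 85.56549462244399 0.16732923185370144
yaw 82.76268113507572 0.049612437478409294
wyaw 84.88214293674139 0.16541756418424558
hub [0.57551467 0.3783671  0.1825    ] 85.25993428802069 0.12399993564461748
[ 0.46117473 -0.34073386  0.174     ] knob
```

```bash
cat >> h.py <<'E'
def frame(u,tilt_about=None):
    """tool rotation with tool x along rod direction u, tool y horizontal"""
    x=np.array(u,float);x/=np.linalg.norm(x); y=np.cross([0,0,-1.],x); y=y if False else np.cross(x,[0,0,1.]); y/=np.linalg.norm(y)
    return R.from_matrix(np.c_[x,y,np.cross(x,y)])
def rod(yaw,pitch):
    a,b=np.radians([yaw,pitch]); return np.array([np.cos(b)*np.cos(a),np.cos(b)*np.sin(a),np.sin(b)])
def rel(p0,R0,p1,R1,dec=3):
    return np.round(np.r_[R0.inv().apply(p1-p0)/.15,np.degrees((R0.inv()*R1).as_rotvec())/30],dec)
def cur():
    s=status.read_state(); return np.array(s['ee_pos']),R.from_quat(s['eef_rot'])
def plan(wps,start=None):
    """wps: list of (grasp point, R). Prints one move per line"""
    p0,R0=start or cur()
    for g,R1 in wps:
        p1=np.array(g)-R1.apply([0,0,.1635]); d=rel(p0,R0,p1,R1)
        n=max(1,int(np.ceil(np.abs(d).max())));
        from scipy.spatial.transform import Slerp
        S=Slerp([0,1],R.concatenate([R0,R1]))
        for i in range(1,n+1):
            pi=p0+(p1-p0)/n; rem=p1; 
            a=p0+(p1-p0)*(i-1)/n; b=p0+(p1-p0)*i/n
            d=rel(a,S((i-1)/n),b,S(i/n)); print(d.tolist(),'mm',round(np.linalg.norm(d[:3])*150),'deg',round(np.linalg.norm(d[3:])*30,1))
        print('--'); p0,R0=p1,R1
E
python3 - <<'E'
from h import *
Rg=frame(rod(85.1,30)); n=-Rg.apply([0,0,1]); ring=np.array([.5667,.2716,.115])
print(n,Rg.as_matrix().round(2))
plan([(ring+n*.09,Rg),(ring,Rg)])
E
```

```text
[-0.04270846 -0.49817265  0.8660254 ] [[ 0.07  1.    0.04]
 [ 0.86 -0.09  0.5 ]
 [ 0.5   0.   -0.87]]
[-0.759, -0.457, 0.117, -0.157, 0.216, 0.585] mm 134 deg 19.3
[-0.868, -0.21, -0.003, -0.157, 0.216, 0.585] mm 134 deg 19.3
[-0.884, 0.065, -0.11, -0.157, 0.216, 0.585] mm 134 deg 19.3
[-0.805, 0.339, -0.189, -0.157, 0.216, 0.585] mm 134 deg 19.3
--
[-0.0, -0.0, 0.6, 0.0, 0.0, 0.0] mm 90 deg 0.0
--
```

```bash
python3 - <<'E'
from h import *
Rg=frame(rod(85.1,30)); n=-Rg.apply([0,0,1]); ring=np.array([.5667,.2716,.115])
plan([([.30,.45,.33],R.from_euler('z',-40,degrees=True)*cur()[1]),(ring+n*.12,Rg)])
E
```

```text
[-0.336, -0.312, -0.296, 0.0, -0.0, 0.667] mm 82 deg 20.0
[-0.422, -0.178, -0.296, 0.0, -0.0, 0.667] mm 82 deg 20.0
--
[-0.89, 0.181, 0.296, -0.093, 0.325, 0.347] mm 143 deg 14.5
[-0.882, 0.332, 0.157, -0.093, 0.325, 0.347] mm 143 deg 14.5
[-0.823, 0.483, 0.031, -0.093, 0.325, 0.347] mm 143 deg 14.5
--
```

>>> play_rows(
  series=[
    [-0.336,-0.312,-0.296,0,0,0.667],
    [-0.336,-0.312,-0.296,0,0,0.667],
    [-0.336,-0.312,-0.296,0,0,0.667],
  ],
  fingers=0.3,
)

```text
time: 1.7
ee_pos: [0.2749, 0.51, 0.4527]
eef_rot: [0.371, 0.929, 0.002, 0.001]
ft_force: [-0.2, 0.1, 0.1]
width: 0.0711
grip_force: 0.0
```

>>> play_rows(
  series=[
    [-0.422,-0.178,-0.296,0,0,0.667],
    [-0.422,-0.178,-0.296,0,0,0.667],
    [-0.422,-0.178,-0.296,0,0,0.667],
  ],
)

```text
time: 2.0
ee_pos: [0.3028, 0.4469, 0.4971]
eef_rot: [0.527, 0.85, 0.003, 0.0]
ft_force: [-0.0, 0.4, 0.2]
width: 0.0574
grip_force: 0.0
```

>>> play_rows(
  series=[
    [-0.89,0.181,0.296,-0.093,0.325,0.347],
    [-0.89,0.181,0.296,-0.093,0.325,0.347],
    [-0.89,0.181,0.296,-0.093,0.325,0.347],
    [-0.89,0.181,0.296,-0.093,0.325,0.347],
  ],
)

```text
time: 2.4
ee_pos: [0.3886, 0.3379, 0.4478]
eef_rot: [0.599, 0.796, 0.064, -0.059]
ft_force: [-0.3, 0.2, 0.9]
width: 0.0565
grip_force: 0.0
```

>>> play_rows(
  series=[
    [-0.882,0.332,0.157,-0.093,0.325,0.347],
    [-0.882,0.332,0.157,-0.093,0.325,0.347],
    [-0.882,0.332,0.157,-0.093,0.325,0.347],
    [-0.882,0.332,0.157,-0.093,0.325,0.347],
  ],
)

```text
time: 2.8
ee_pos: [0.4725, 0.2316, 0.4032]
eef_rot: [0.662, 0.729, 0.128, -0.117]
ft_force: [-0.8, 0.4, -0.2]
width: 0.0566
grip_force: 0.0
```

>>> play_rows(
  series=[
    [-0.823,0.483,0.031,-0.093,0.325,0.347],
    [-0.823,0.483,0.031,-0.093,0.325,0.347],
    [-0.823,0.483,0.031,-0.093,0.325,0.347],
    [-0.823,0.483,0.031,-0.093,0.325,0.347],
  ],
)

```text
time: 3.2
ee_pos: [0.5567, 0.1254, 0.3583]
eef_rot: [0.715, 0.65, 0.19, -0.174]
ft_force: [-1.0, 0.5, 0.2]
width: 0.0565
grip_force: 0.0
```

```bash
python3 - <<'E'
from h import *
Rg=frame(rod(85.1,30)); n=-Rg.apply([0,0,1]); ring=np.array([.5667,.2716,.115])
plan([(ring+n*.04,Rg),(ring,Rg)]); print(status.read_state()['time'],status.read_state()['joint_positions'])
E
```

```text
[0.036, -0.018, 0.536, 0.005, 0.006, -0.015] mm 81 deg 0.5
--
[0.0, -0.0, 0.267, 0.0, 0.0, 0.0] mm 40 deg 0.0
--
3.2 [-0.57663266  0.22716895  0.48022683  1.77354702 -0.68260091  1.14836359
  0.07694858]
```

>>> play_rows(
  series=[
    [0,0,0.27,0,0,0],
    [0,0,0.53,0,0,0],
    [0,0,0.53,0,0,0],
    [0,0,0.53,0,0,0],
  ],
)

```text
time: 3.6
ee_pos: [0.5577, 0.1711, 0.2915]
eef_rot: [0.711, 0.653, 0.19, -0.176]
ft_force: [-0.1, -1.0, -1.3]
width: 0.0567
grip_force: 0.0
```

```bash
python3 - <<'E'
from h import *
Rg=frame(rod(85.1,30)); ring=np.array([.5667,.2716,.115])
plan([(ring,Rg)])
im=vision.camera('side'); cv2.imwrite('pics/s1.png',cv2.resize(im[300:480,180:420],None,fx=3,fy=3))
t=vision.camera('top'); cv2.imwrite('pics/t1.png',t)
plan([(ring,Rg)])
E
```

```text
[-0.006, 0.003, 0.265, -0.003, -0.001, 0.001] mm 40 deg 0.1
--
[-0.004, -0.004, 0.279, 0.004, -0.003, -0.0] mm 42 deg 0.2
--
```

View pics/s1.png

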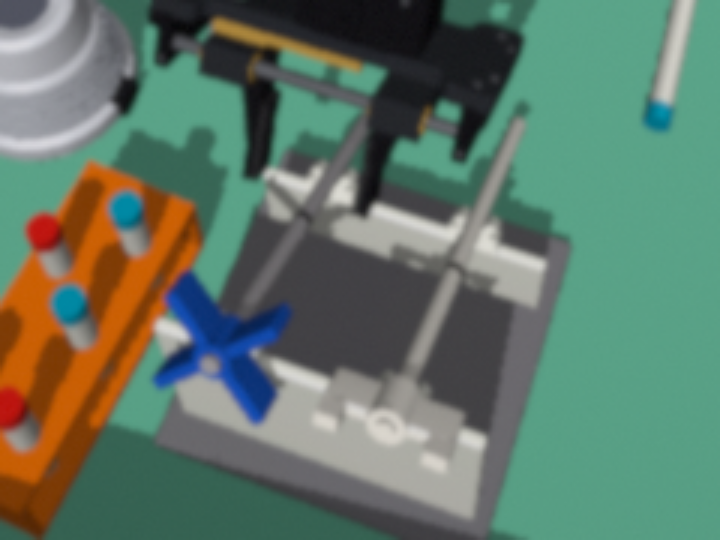

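>>> play_rows(
  series=[
    [0,0,0.1,0,0,0],
    [0,0,0.2,0,0,0],
    [0,0,0.27,0,0,0],
    [0,0,0.27,0,0,0],
  ],
)

```text
time: 4.1
ee_pos: [0.559, 0.1913, 0.2544]
eef_rot: [0.712, 0.653, 0.189, -0.176]
ft_force: [0.0, 0.1, 0.9]
width: 0.0566
grip_force: 0.0
```

>>> play_rows(
  series=[
    [0,0,0,0,0,0],
    [0,0,0,0,0,0],
    [0,0,0,0,0,0],
    [0,0,0,0,0,0],
    [0,0,0,0,0,0],
  ],
  fingers=-1,
  squeeze=30,
)

```text
time: 4.6
ee_pos: [0.5599, 0.1901, 0.2568]
eef_rot: [0.712, 0.653, 0.191, -0.175]
ft_force: [-0.5, 0.3, -1.0]
width: 0.0247
grip_force: 0.0
```

```bash
python3 - <<'E'
from h import *
s=status.read_state(); p,q=cur(); print(p+q.apply([0,0,.1635]),s['width'],s['grip_force'],s['ft_force'])
Rg=frame(rod(85.1,30)); ring=np.array([.5667,.2716,.115]);plan([(ring,Rg)])
E
```

```text
[0.56699327 0.27164143 0.11524235] 0.02468954830241661 0.0 [-0.47360549  0.31076519 -0.99011535]
[-0.0, -0.001, 0.001, 0.001, -0.002, -0.002] mm 0 deg 0.1
--
```

>>> play_rows(
  series=[
    [0,0,0,0,0,0],
    [0,0,0,0,0,0],
    [0,0,0,0,0,0],
    [0,0,0,0,0,0],
    [0,0,0,0,0,0],
  ],
)

```text
time: 5.1
ee_pos: [0.56, 0.1901, 0.2566]
eef_rot: [0.712, 0.653, 0.191, -0.175]
ft_force: [1.8, -0.7, -0.9]
width: 0.0095
grip_force: 30.0
```

>>> play_rows(
  series=[
    [0,0,-0.07,0,0,0],
    [0,0,-0.15,0,0,0],
    [0,0,-0.25,0,0,0],
    [0,0,-0.4,0,0,0],
    [0,0,-0.4,0,0,0],
  ],
)

```text
time: 5.6
ee_pos: [0.5568, 0.1659, 0.312]
eef_rot: [0.709, 0.655, 0.194, -0.178]
ft_force: [4.6, 25.1, -6.2]
width: 0.0089
grip_force: 30.1
```

```bash
python3 - <<'E'
from h import *
Rg=frame(rod(85.1,30)); ring=np.array([.5667,.2716,.115])-Rg.apply([0,0,.06])
p0=ring-Rg.apply([0,0,.1635])
Rv=frame(rod(93.1,0)); M=np.array([.493,-.1265,0]); u=rod(93.1,0); lat=np.array([u[1],-u[0],0])
print(Rv.as_matrix().round(2))
plan([([.575,.19,.21],Rg),(M+lat*.09+[0,0,.21],Rv),(M+lat*.09+[0,0,.092],Rv),(M+[0,0,.092],Rv)],(p0,Rg))
E
```

```text
[[-0.05  1.    0.  ]
 [ 1.    0.05  0.  ]
 [ 0.    0.   -1.  ]]
[-0.149, 0.102, -0.417, 0.0, 0.0, 0.0] mm 68 deg 0.0
--
[-0.622, 0.115, -0.443, 0.035, -0.499, -0.13] mm 116 deg 15.5
[-0.722, 0.062, -0.268, 0.035, -0.499, -0.13] mm 116 deg 15.5
--
[0.0, 0.0, 0.787, 0.0, 0.0, 0.0] mm 118 deg 0.0
--
[-0.0, -0.6, 0.0, 0.0, 0.0, 0.0] mm 90 deg 0.0
--
```

>>> play_rows(
  series=[
    [0,0,0,0,0,0],
    [0,0,0,0,0,0],
  ],
)

```text
time: 5.8
ee_pos: [0.5563, 0.166, 0.3095]
eef_rot: [0.709, 0.654, 0.192, -0.178]
ft_force: [4.6, 23.7, -5.5]
width: 0.0089
grip_force: 30.2
```

```bash
python3 - <<'E'
from h import *
s=status.read_state(); p,q=cur(); print(p+q.apply([0,0,.1635]),s['width'],s['grip_force'],s['ft_force'],s['torque'])
a=vision.camera('top')[200:340,130:330];b=vision.camera('side')[280:480,180:420]
cv2.imwrite('pics/l.png',np.vstack([cv2.resize(a,(429,300)),cv2.resize(b,(429,300))]))
E
```

```text
[0.56273671 0.24851349 0.1684715 ] 0.008858169398057057 30.238608894869685 [ 4.63186706 23.65512415 -5.49484435] [ 3.21643952 -0.82683434 -0.46209009]
```

View pics/l.png

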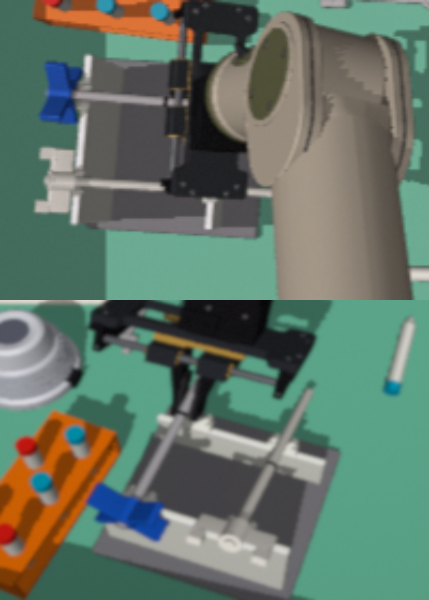

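>>> play_rows(
  series=[
    [0.03,0,0,0,0,0],
    [0.06,0,0,0,0,0],
    [0.1,0,0,0,0,0],
    [0.1,0,0,0,0,0],
  ],
)

```text
time: 6.3
ee_pos: [0.5582, 0.1736, 0.3162]
eef_rot: [0.712, 0.653, 0.191, -0.175]
ft_force: [-0.3, 0.7, -3.0]
width: 0.009
grip_force: 30.0
```

>>> play_rows(
  series=[
    [0.04,0,0,0,0,0],
    [0.08,0,0,0,0,0],
    [0.1,0,0,0,0,0],
    [0.1,0,0,0,0,0],
  ],
)

```text
time: 6.7
ee_pos: [0.5594, 0.1867, 0.3237]
eef_rot: [0.712, 0.653, 0.191, -0.175]
ft_force: [-0.0, -1.1, -2.2]
width: 0.009
grip_force: 30.0
```

```bash
python3 - <<'E'
from h import *
s=status.read_state(); p,q=cur(); print(p+q.apply([0,0,.1635]),s['width'],s['grip_force'],s['ft_force'],s['torque'])
a=vision.camera('top')[200:340,130:330];b=vision.camera('side')[320:480,190:370]
cv2.imwrite('pics/l2.png',np.hstack([cv2.resize(a,(330,231)),cv2.resize(b,(460,231))]) if 0 else cv2.resize(b,(675,600)))
cv2.imwrite('pics/l2t.png',a)
E
```

```text
[0.56645846 0.26830927 0.18222815] 0.008966868466556262 30.005370620638132 [-0.01632171 -1.06838853 -2.19109398] [-1.06737529  0.17746605 -0.01999834]
```

View pics/l2.png

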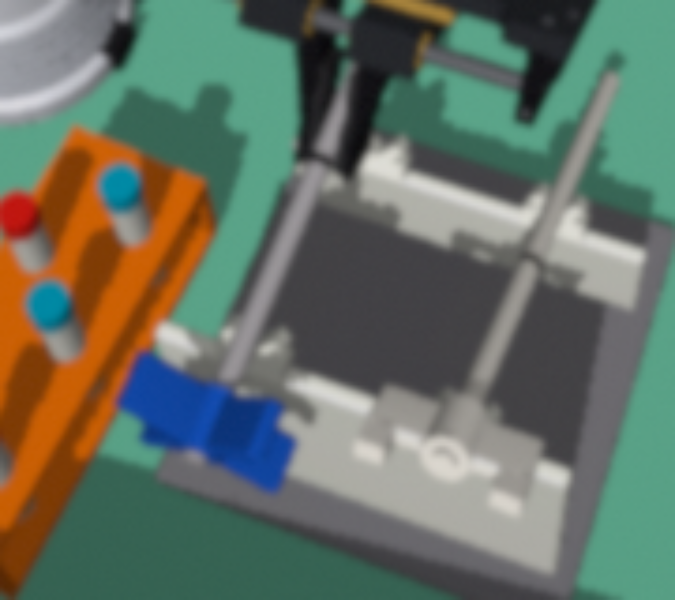

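>>> play_rows(
  series=[
    [0.04,0,-0.07,0,0,0],
    [0.08,0,-0.14,0,0,0],
    [0.14,0,-0.242,0,0,0],
    [0.2,0,-0.346,0,0,0],
    [0.2,0,-0.346,0,0,0],
  ],
)

```text
time: 7.3
ee_pos: [0.5602, 0.1861, 0.3875]
eef_rot: [0.711, 0.653, 0.194, -0.174]
ft_force: [-0.1, -0.3, -2.2]
width: 0.009
grip_force: 30.0
```

>>> play_rows(
  series=[
    [0.1,0,-0.173,0,0,0],
    [0.2,0,-0.346,0,0,0],
    [0.2,0,-0.346,0,0,0],
    [0.2,0,-0.346,0,0,0],
  ],
)

```text
time: 7.7
ee_pos: [0.5594, 0.186, 0.4434]
eef_rot: [0.712, 0.653, 0.191, -0.175]
ft_force: [-0.2, -0.3, -3.7]
width: 0.0088
grip_force: 30.0
```

```bash
python3 - <<'E'
from h import *
s=status.read_state(); p,q=cur(); print(p+q.apply([0,0,.1635]),s['width'],s['grip_force'],s['ft_force'],s['torque'])
b=vision.camera('side');a=vision.camera('top')
cv2.imwrite('pics/s3.png',b);cv2.imwrite('pics/t3.png',a)
g=p+q.apply([0,0,.1635]);print(proj('side',g),proj('top',g))
B=cv2.resize(b[330:480,190:390],(800,600));A=cv2.resize(a[200:300,120:253],(800,600))
cv2.imwrite('pics/l3.png',cv2.resize(np.vstack([A,B]),(400,600)))
cv2.imwrite('pics/l3.png',np.vstack([cv2.resize(a[215:290,130:250],(480,300)),cv2.resize(b[330:480,180:420],(480,300))]))
E
```

```text
[0.56652731 0.26761329 0.30191404] 0.008789643906400295 30.000629760324955 [-0.24604155 -0.25183768 -3.68915782] [-1.05149257  0.16393416  0.05252965]
[[274.37769347 312.27341383]] [[192.76397215 240.78419319]]
```

View pics/l3.png

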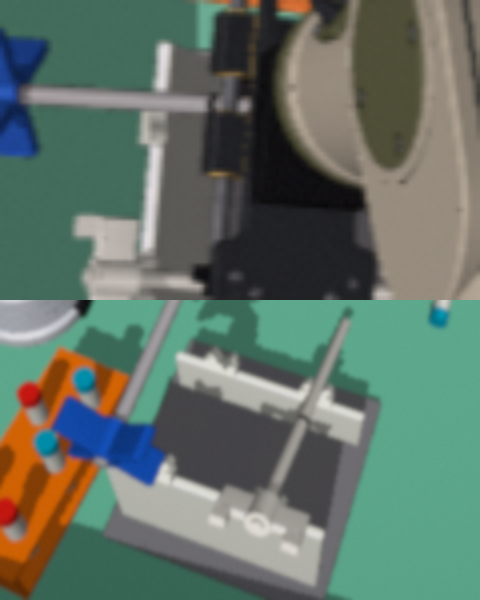

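```bash
cat >> h.py <<'E'
def blue(im,box):
    h=cv2.cvtColor(im,cv2.COLOR_BGR2HSV); m=cv2.inRange(h,(108,150,50),(125,255,255)); k=np.zeros_like(m); x0,y0,x1,y1=box; k[y0:y1,x0:x1]=1; m=m*k
    ys,xs=np.nonzero(m); return xs.mean(),ys.mean(),len(xs),(xs.min(),xs.max(),ys.min(),ys.max())
def tri(a,b):
    (o1,d1),(o2,d2)=ray('top',a),ray('side',b); d1/=np.linalg.norm(d1);d2/=np.linalg.norm(d2)
    s=np.linalg.lstsq(np.c_[d1,-d2],o2-o1,rcond=None)[0]; x,y=o1+s[0]*d1,o2+s[1]*d2; return (x+y)/2,np.linalg.norm(x-y)
E
python3 - <<'E'
from h import *
t,s=cv2.imread('pics/t3.png'),cv2.imread('pics/s3.png')
a=blue(t,(90,200,160,290));b=blue(s,(190,360,280,440));print(a,b)
x,e=tri(((a[3][0]+a[3][1])/2,(a[3][2]+a[3][3])/2),((b[3][0]+b[3][1])/2,(b[3][2]+b[3][3])/2));print(x,e)
x,e=tri(a[:2],b[:2]);p,q=cur();g=p+q.apply([0,0,.1635]);v=x-g
print(x,e,np.linalg.norm(v),'pitch',np.degrees(np.arcsin(v[2]/np.linalg.norm(v))),'yaw',np.degrees(np.arctan2(v[1],v[0])),'tool',q.inv().apply(v))
# side ring check: points along rod
for d in (.0,.01,.02,.03): print(d,proj('side',g+v/np.linalg.norm(v)*d))
for n in('ring_mark','propeller'):
  for c in('top','side'):
    print(n,c,[(round(b['conf'],2),np.round(b['point'],3).tolist()) for b in spotter.boxes_of(c,n)[:2]])
E
```

```text
(np.float64(128.83), np.float64(237.752), 500, (np.int64(117), np.int64(140), np.int64(222), np.int64(253))) (np.float64(234.96428571428572), np.float64(399.97386759581883), 1148, (np.int64(207), np.int64(261), np.int64(380), np.int64(421)))
[0.57706541 0.39687755 0.29617107] 0.00037331610586812276
[0.57631243 0.39607162 0.29639533] 5.854372503987448e-05 0.12899465111298825 pitch -1.7438634284779317 yaw 85.38048407288976 tool [ 0.10971293 -0.00071844  0.06783934]
0.0 [[274.87440258 312.93375746]]
0.01 [[272.11534429 318.94724723]]
0.02 [[269.30538089 325.07168695]]
0.03 [[266.44309045 331.31017575]]
ring_mark top [(0.58, [0.495, -0.224, 0.026]), (0.56, [0.573, 0.386, 0.304])]
ring_mark side [(0.82, [0.569, 0.394, 0.302])]
propeller top [(0.93, [0.572, 0.389, 0.304]), (0.71, [0.483, 0.374, 0.177])]
propeller side [(0.72, [0.57, 0.389, 0.303]), (0.29, [0.694, 0.368, 0.062])]
```

```bash
python3 - <<'E'
from h import *
p,q=cur()
Rv=frame(rod(92.9,31.5)); M=np.array([.493,-.1265,0]); u=rod(93.1,0); lat=np.array([u[1],-u[0],0])
G=M+u*.02
plan([(G+lat*.09+[0,0,.22],Rv),(G+lat*.09+[0,0,.098],Rv),(G+[0,0,.098],Rv),(G+[0,0,.071],Rv)])
E
```

```text
[-0.803, 0.131, -0.251, 0.044, 0.017, -0.076] mm 128 deg 2.7
[-0.805, 0.093, -0.261, 0.044, 0.017, -0.076] mm 128 deg 2.7
[-0.806, 0.056, -0.269, 0.044, 0.017, -0.076] mm 128 deg 2.7
--
[-0.425, 0.0, 0.693, 0.0, 0.0, 0.0] mm 122 deg 0.0
--
[-0.002, -0.6, -0.001, 0.0, 0.0, 0.0] mm 90 deg 0.0
--
[-0.094, 0.0, 0.153, 0.0, 0.0, 0.0] mm 27 deg 0.0
--
```

>>> play_rows(
  series=[
    [-0.15,0.025,-0.05,0.01,0,-0.015],
    [-0.4,0.065,-0.125,0.02,0.01,-0.04],
    [-0.6,0.1,-0.19,0.03,0.013,-0.06],
    [-0.803,0.131,-0.251,0.044,0.017,-0.076],
    [-0.803,0.131,-0.251,0.044,0.017,-0.076],
  ],
  squeeze=45,
)

```text
time: 8.5
ee_pos: [0.5686, 0.0565, 0.4143]
eef_rot: [0.698, 0.666, 0.189, -0.181]
ft_force: [-0.4, -0.3, -2.5]
width: 0.0083
grip_force: 45.0
```

>>> play_rows(
  series=[
    [-0.2,0.023,-0.065,0.01,0,-0.02],
    [-0.4,0.046,-0.13,0.02,0.01,-0.04],
    [-0.6,0.07,-0.195,0.03,0.013,-0.06],
    [-0.805,0.093,-0.261,0.044,0.017,-0.076],
    [-0.805,0.093,-0.261,0.044,0.017,-0.076],
  ],
)

```text
time: 9.0
ee_pos: [0.5771, -0.067, 0.3867]
eef_rot: [0.682, 0.681, 0.188, -0.189]
ft_force: [-0.1, 0.1, -2.2]
width: 0.0086
grip_force: 45.0
```

>>> play_rows(
  series=[
    [-0.2,0.014,-0.067,0.01,0,-0.02],
    [-0.4,0.028,-0.134,0.02,0.01,-0.04],
    [-0.65,0.046,-0.218,0.03,0.013,-0.06],
    [-0.806,0.056,-0.269,0.044,0.017,-0.076],
    [-0.806,0.056,-0.269,0.044,0.017,-0.076],
  ],
)

```text
time: 9.5
ee_pos: [0.586, -0.1901, 0.3588]
eef_rot: [0.665, 0.696, 0.187, -0.196]
ft_force: [0.1, 0.0, -3.5]
width: 0.0084
grip_force: 45.0
```

```bash
python3 - <<'E'
from h import *
Rv=frame(rod(92.9,31.5)); M=np.array([.493,-.1265,0]); u=rod(93.1,0); lat=np.array([u[1],-u[0],0])
G=M+u*.02
t,s=vision.camera('top'),vision.camera('side')
cv2.imwrite('pics/t4.png',t);cv2.imwrite('pics/s4.png',s)
p,q=cur();g=p+q.apply([0,0,.1635]);print(g,status.read_state()['joint_positions'].round(2))
X=[g+q.apply([.1097,-.0007,.0678])]
bt,bs=proj('top',X)[0],proj('side',X)[0];print(bt,bs)
f=lambda c,w:[int(c[0]-w),int(c[1]-w),int(c[0]+w),int(c[1]+w)]
a,b=blue(t,f(bt,35)),blue(s,f(bs,40));print(a,b)
x,e=tri(a[:2],b[:2]);v=x-g;print(x,e,np.linalg.norm(v),'pitch',np.degrees(np.arcsin(v[2]/np.linalg.norm(v))),'yaw',np.degrees(np.arctan2(v[1],v[0])))
plan([(G+lat*.09+[0,0,.22],Rv),(G+lat*.09+[0,0,.098],Rv),(G+[0,0,.098],Rv),(G+[0,0,.071],Rv)])
E
```

```text
[ 0.58259043 -0.10096269  0.22044204] [-0.1   0.49  0.63  1.5  -0.74  1.59  0.7 ]
[315.0948354  237.13049161] [312.64357563 226.37166321]
(np.float64(316.5), np.float64(236.95390070921985), 282, (np.int64(311), np.int64(322), np.int64(223), np.int64(251))) (np.float64(313.25690021231424), np.float64(226.61783439490446), 471, (np.int64(297), np.int64(328), np.int64(213), np.int64(241)))
[0.57547769 0.02477707 0.21626064] 0.001030900634645591 0.12601016990628236 pitch -1.9015984417109462 yaw 93.23761139895097
[-0.004, -0.005, 0.0, 0.002, -0.003, 0.002] mm 1 deg 0.1
--
[-0.425, 0.0, 0.693, 0.0, 0.0, 0.0] mm 122 deg 0.0
--
[-0.002, -0.6, -0.001, 0.0, 0.0, 0.0] mm 90 deg 0.0
--
[-0.094, 0.0, 0.153, 0.0, 0.0, 0.0] mm 27 deg 0.0
--
```

>>> play_rows(
  series=[
    [-0.1,0,0.163,0,0,0],
    [-0.2,0,0.326,0,0,0],
    [-0.32,0,0.522,0,0,0],
    [-0.425,0,0.693,0,0,0],
    [-0.425,0,0.693,0,0,0],
  ],
)

```text
time: 10.1
ee_pos: [0.586, -0.1841, 0.2346]
eef_rot: [0.662, 0.698, 0.187, -0.2]
ft_force: [-1.6, 0.2, -2.4]
width: 0.0083
grip_force: 45.0
```

>>> play_rows(
  series=[
    [0,-0.15,0,0,0,0],
    [0,-0.3,0,0,0,0],
    [0,-0.45,0,0,0,0],
    [0,-0.6,0,0,0,0],
    [0,-0.605,0,0,0,0],
  ],
)

```text
time: 10.6
ee_pos: [0.4947, -0.1915, 0.2401]
eef_rot: [0.663, 0.698, 0.189, -0.196]
ft_force: [0.2, -0.5, -1.3]
width: 0.0088
grip_force: 45.0
```

```bash
python3 - <<'E'
from h import *
Rv=frame(rod(92.9,31.5)); M=np.array([.493,-.1265,0]); u=rod(93.1,0); lat=np.array([u[1],-u[0],0])
G=M+u*.02
t,s=vision.camera('top'),vision.camera('side')
cv2.imwrite('pics/t5.png',t);cv2.imwrite('pics/s5.png',s)
p,q=cur();g=p+q.apply([0,0,.1635]);print(g,status.read_state()['ft_force'])
X=[g+q.apply([.1097,-.0007,.0678])]
bt,bs=proj('top',X)[0],proj('side',X)[0];print(bt,bs)
f=lambda c,w:[int(c[0]-w),int(c[1]-w),int(c[0]+w),int(c[1]+w)]
a,b=blue(t,f(bt,35)),blue(s,f(bs,40));print(a,b)
x,e=tri(a[:2],b[:2]);v=x-g;print(x,e,np.linalg.norm(v),'pitch',np.degrees(np.arcsin(v[2]/np.linalg.norm(v))),'yaw',np.degrees(np.arctan2(v[1],v[0])))
plan([(G+[0,0,.098],Rv),(G+[0,0,.069],Rv)])
h=cv2.resize(s[90:290,300:460],(480,600)); cv2.imwrite('pics/v5.png',h)
E
```

```text
[ 0.49305009 -0.10535363  0.10063781] [ 0.53983368  0.78600354 -2.28246661]
[318.76533173 280.33388804] [356.0551681  272.71402639]
(np.float64(318.6387665198238), np.float64(281.215859030837), 227, (np.int64(314), np.int64(324), np.int64(269), np.int64(294))) (np.float64(356.7669491525424), np.float64(272.23093220338984), 472, (np.int64(341), np.int64(373), np.int64(259), np.int64(286)))
[0.48394564 0.02374689 0.10294876] 0.0007124605733171129 0.12944178065308307 pitch 1.0229687112620254 yaw 94.03394479857494
[-0.014, -0.004, 0.011, 0.006, -0.003, 0.007] mm 3 deg 0.3
--
[-0.101, 0.0, 0.165, 0.0, 0.0, 0.0] mm 29 deg 0.0
--
```

View pics/v5.png

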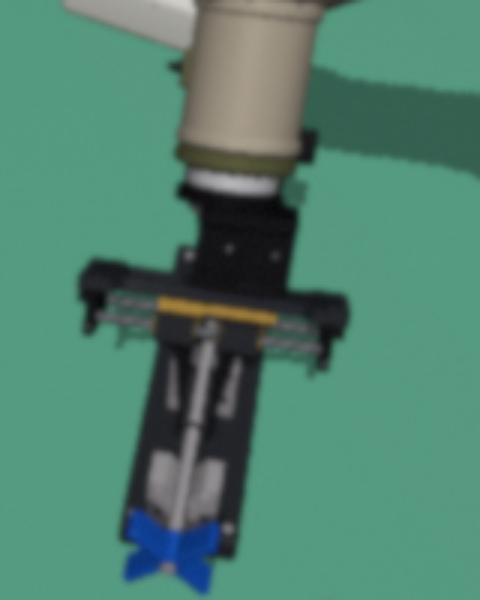

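>>> play_rows(
  series=[
    [-0.03,0,0.05,0,0,0],
    [-0.055,0,0.09,0,0,0],
    [-0.08,0,0.13,0,0,0],
    [-0.094,0,0.154,0,0,0],
    [-0.1,0,0.165,0,0,0],
  ],
)

```text
time: 11.2
ee_pos: [0.496, -0.1913, 0.2082]
eef_rot: [0.663, 0.698, 0.188, -0.197]
ft_force: [-1.0, -0.3, -2.9]
width: 0.0087
grip_force: 45.0
```

>>> play_rows(
  series=[
    [-0.005,0,0.008,0,0,0],
    [-0.01,0,0.016,0,0,0],
    [-0.01,0,0.016,0,0,0],
  ],
)

```text
time: 11.5
ee_pos: [0.4961, -0.1914, 0.2065]
eef_rot: [0.663, 0.698, 0.188, -0.197]
ft_force: [0.3, -0.1, -0.9]
width: 0.0081
grip_force: 45.0
```

```bash
python3 - <<'E'
from h import *
s=status.read_state();p,q=cur();g=p+q.apply([0,0,.1635]);print(g,s['ft_force'],s['torque'])
E
```

```text
[ 0.492      -0.10586512  0.06723972] [ 0.25157126 -0.11177016 -0.93997475] [-0.74935946  0.11539055  0.12681795]
```

>>> play_rows(
  series=[
    [0,0,0,0,0,0],
    [0,0,0,0,0,0],
    [0,0,0,0,0,0],
    [0,0,0,0,0,0],
  ],
  fingers=-0.1,
)

```text
time: 11.9
ee_pos: [0.4961, -0.1913, 0.2064]
eef_rot: [0.663, 0.698, 0.188, -0.197]
ft_force: [-0.2, 0.2, -0.4]
width: 0.0322
grip_force: 0.0
```

>>> play_rows(
  series=[
    [0.05,0,-0.082,0,0,0],
    [0.15,0,-0.246,0,0,0],
    [0.28,0,-0.46,0,0,0],
    [0.4,0,-0.656,0,0,0],
    [0.4,0,-0.656,0,0,0],
  ],
)

```text
time: 12.4
ee_pos: [0.4966, -0.1928, 0.327]
eef_rot: [0.662, 0.698, 0.19, -0.194]
ft_force: [0.0, 0.1, -0.2]
width: 0.0391
grip_force: 0.0
```

```bash
cat >> h.py <<'E'
M=np.array([.493,-.1265,0]); U=rod(93.1,0); LAT=np.array([U[1],-U[0],0])
def prop(tag,z=None):
    t,s=vision.camera('top'),vision.camera('side')
    cv2.imwrite(f'pics/t{tag}.png',t);cv2.imwrite(f'pics/s{tag}.png',s)
    a,b=blue(t,(290,250,345,330)),blue(s,(325,240,395,310)); x,e=tri(a[:2],b[:2]); print(a,b)
    d=x-M; print('prop',x.round(4),e,'gauge x',d@U,'y',-d@LAT,'z',x[2]); return x
E
python3 - <<'E'
from h import *
prop('6')
p,q=cur()
Rv=frame(U); G=M+U*.02
plan([(G+[0,0,.14],Rv),(G+[0,0,.067],Rv)])
print(status.read_state()['width'],status.read_state()['joint_positions'].round(2))
E
```

```text
(np.float64(318.85238095238094), np.float64(280.93809523809523), 210, (np.int64(314), np.int64(323), np.int64(269), np.int64(293))) (np.float64(356.1144164759725), np.float64(280.5606407322654), 437, (np.int64(342), np.int64(372), np.int64(268), np.int64(294)))
prop [0.4841 0.0234 0.0736] 0.0009738725142266428 gauge x 0.15019446507925388 y 0.0007586230026668856 z 0.07356612028296888
[0.209, 0.001, 0.204, 0.004, -0.526, -0.001] mm 44 deg 15.8
[0.256, 0.002, 0.139, 0.004, -0.526, -0.001] mm 44 deg 15.8
--
[0.0, 0.0, 0.487, 0.0, 0.0, 0.0] mm 73 deg 0.0
--
0.03908351136088938 [-0.12  0.35  0.67  1.76 -0.66  1.48  0.8 ]
```

>>> play_rows(
  series=[
    [0.1,0,0.1,0,-0.26,0],
    [0.209,0.001,0.204,0.004,-0.526,-0.001],
    [0.209,0.001,0.204,0.004,-0.526,-0.001],
  ],
)

```text
time: 12.8
ee_pos: [0.494, -0.1447, 0.3108]
eef_rot: [0.679, 0.721, 0.093, -0.1]
ft_force: [0.3, 1.5, -0.2]
width: 0.0396
grip_force: 0.0
```

>>> play_rows(
  series=[
    [0.12,0,0.07,0,-0.26,0],
    [0.256,0.002,0.139,0.004,-0.526,-0.001],
    [0.256,0.002,0.139,0.004,-0.526,-0.001],
    [0.256,0.002,0.139,0.004,-0.526,-0.001],
  ],
)

```text
time: 13.2
ee_pos: [0.4916, -0.1064, 0.3019]
eef_rot: [0.688, 0.726, -0.0, -0.003]
ft_force: [-0.2, 0.6, -0.1]
width: 0.0388
grip_force: 0.0
```

```bash
python3 - <<'E'
from h import *
Rv=frame(U); G=M+U*.02
plan([(G+[0,0,.067],Rv)])
# rod profile along axis in top image
t=cv2.cvtColor(vision.camera('top'),cv2.COLOR_BGR2GRAY)
xs=np.arange(-.12,.16,.004)
pr=proj('top',[M+U*x+[0,0,.072] for x in xs])
v=cv2.remap(t,pr[:,0].astype('f4').reshape(1,-1),pr[:,1].astype('f4').reshape(1,-1),cv2.INTER_LINEAR)[0]
print([(round(x*1000),int(a)) for x,a in zip(xs,v)])
E
```

```text
[-0.002, 0.004, 0.476, -0.008, -0.007, 0.001] mm 71 deg 0.3
--
[(-120, 100), (-116, 117), (-112, 138), (-108, 138), (-104, 95), (-100, 123), (-96, 138), (-92, 139), (-88, 108), (-84, 105), (-80, 154), (-76, 160), (-72, 160), (-68, 160), (-64, 161), (-60, 162), (-56, 163), (-52, 162), (-48, 162), (-44, 162), (-40, 163), (-36, 163), (-32, 163), (-28, 162), (-24, 160), (-20, 152), (-16, 140), (-12, 113), (-8, 119), (-4, 132), (0, 137), (4, 109), (8, 134), (12, 139), (16, 110), (20, 90), (24, 138), (28, 138), (32, 131), (36, 112), (40, 120), (44, 62), (48, 108), (52, 148), (56, 152), (60, 154), (64, 156), (68, 153), (72, 151), (76, 149), (80, 148), (84, 150), (88, 153), (92, 156), (96, 156), (100, 152), (104, 149), (108, 147), (112, 149), (116, 151), (120, 154), (124, 154), (128, 153), (132, 149), (136, 115), (140, 80), (144, 77), (148, 79), (152, 81), (156, 80)]
```

>>> play_rows(
  series=[
    [0,0.004,0.15,0,0,0],
    [0,0.004,0.32,0,0,0],
    [0,0.004,0.42,0,0,0],
    [0,0.004,0.475,0,0,0],
    [0,0.004,0.475,0,0,0],
  ],
)

```text
time: 13.75
ee_pos: [0.4919, -0.1079, 0.2303]
eef_rot: [0.689, 0.725, -0.001, -0.002]
ft_force: [0.1, -0.1, 0.7]
width: 0.0393
grip_force: 0.0
```

>>> play_rows(
  series=[
    [0,0,0,0,0,0],
    [0,0,0,0,0,0],
    [0,0,0,0,0,0],
    [0,0,0,0,0,0],
    [0,0,0,0,0,0],
  ],
  fingers=-1,
  squeeze=40,
)

```text
time: 14.25
ee_pos: [0.4924, -0.1064, 0.2313]
eef_rot: [0.688, 0.726, -0.001, -0.001]
ft_force: [-0.7, 0.3, 3.0]
width: 0.0086
grip_force: 40.0
```

>>> play_rows(
  series=[
    [0,0,0,0,0,0],
    [0,0,0,0,0,0],
  ],
)

```text
time: 14.45
ee_pos: [0.4924, -0.1064, 0.2312]
eef_rot: [0.688, 0.726, -0.001, -0.001]
ft_force: [-1.2, 0.6, 5.4]
width: 0.0087
grip_force: 40.0
```

>>> play_rows(
  series=[
    [0,0,-0.04,0,0,0],
    [0,0,-0.08,0,0,0],
    [0,0,-0.133,0,0,0],
    [0,0,-0.133,0,0,0],
    [0,0,-0.133,0,0,0],
  ],
)

```text
time: 14.95
ee_pos: [0.4924, -0.1064, 0.2512]
eef_rot: [0.688, 0.726, -0.0, -0.001]
ft_force: [0.6, 0.7, -3.2]
width: 0.0086
grip_force: 40.0
```

```bash
python3 - <<'E'
from h import *
s=status.read_state();p,q=cur();g=p+q.apply([0,0,.1635]);print(g,s['ft_force'],s['torque'])
x=prop('7');v=x-g;print(np.linalg.norm(v),'pitch',np.degrees(np.arcsin((v[2]-.0065)/np.linalg.norm(v))))
Rv=frame(U)
plan([(M-U*.020+[0,0,.087],Rv),(M-U*.02+[0,0,.067],Rv)])
E
```

```text
[ 0.49219324 -0.10636292  0.08770461] [ 0.57524875  0.71014172 -3.24591011] [-0.21801508  0.05416784  0.01649813]
(np.float64(318.8186046511628), np.float64(280.74418604651163), 215, (np.int64(314), np.int64(323), np.int64(269), np.int64(293))) (np.float64(356.674672489083), np.float64(275.6703056768559), 458, (np.int64(342), np.int64(373), np.int64(264), np.int64(289)))
prop [0.4843 0.0233 0.0907] 0.0011361200776236295 gauge x 0.1500913205380478 y 0.000614489265377877 z 0.0906675746944835
0.12997695758164504 pitch -1.5593701562162479
[-0.268, -0.002, 0.002, -0.004, -0.001, -0.001] mm 40 deg 0.1
--
[0.0, 0.0, 0.133, 0.0, 0.0, 0.0] mm 20 deg 0.0
--
```

>>> play_rows(
  series=[
    [-0.05,0,0,0,0,0],
    [-0.12,0,0,0,0,0],
    [-0.2,0,0,0,0,0],
    [-0.267,-0.002,0,0,0,0],
    [-0.267,-0.002,0,0,0,0],
  ],
)

```text
time: 15.55
ee_pos: [0.4939, -0.1487, 0.251]
eef_rot: [0.689, 0.725, -0.001, -0.0]
ft_force: [0.5, 0.5, -2.5]
width: 0.0085
grip_force: 40.0
```

```bash
cat >> h.py <<'E'
def prof(cam,im,z,z1=None,lo=-.03,hi=.14,up=.004):
    t=cv2.cvtColor(im,cv2.COLOR_BGR2GRAY); xs=np.arange(lo,hi,.002)
    pr=proj(cam,[M+U*x+[0,0,z+up+(0 if z1 is None else (z1-z)*x/.11)] for x in xs]).astype('f4')
    v=cv2.remap(t,pr[:,0].reshape(1,-1).copy(),pr[:,1].reshape(1,-1).copy(),cv2.INTER_LINEAR)[0]
    print(cam,[(round(x*1000),int(a)) for x,a in zip(xs,v)])
E
python3 - <<'E'
from h import *
s=status.read_state();p,q=cur();g=p+q.apply([0,0,.1635]);print(g-M,(g-M)@U,s['ft_force'],s['torque'])
x=prop('8')
im=cv2.imread('pics/s8.png');prof('side',im,.087,.084)
E
```

```text
[ 0.00060003 -0.02232652  0.08749567] -0.022326298869456872 [ 0.51491453  0.49436661 -2.48985242] [-0.11796096 -0.01299444 -0.05248638]
(np.float64(336.85915492957747), np.float64(279.5821596244131), 213, (np.int64(332), np.int64(341), np.int64(267), np.int64(292))) (np.float64(359.17034068136275), np.float64(261.44689378757516), 499, (np.int64(343), np.int64(375), np.int64(248), np.int64(274)))
prop [ 0.4865 -0.0191  0.0841] 0.00020010071923029098 gauge x 0.10762313610080568 y 0.0006782025344844981 z 0.08413391796819758
side [(-30, 127), (-28, 127), (-26, 126), (-24, 127), (-22, 129), (-20, 131), (-18, 130), (-16, 129), (-14, 128), (-12, 127), (-10, 126), (-8, 121), (-6, 111), (-4, 96), (-2, 92), (0, 96), (2, 109), (4, 119), (6, 126), (8, 131), (10, 132), (12, 134), (14, 134), (16, 133), (18, 132), (20, 131), (22, 131), (24, 131), (26, 132), (28, 133), (30, 134), (32, 133), (34, 132), (36, 132), (38, 132), (40, 132), (42, 133), (44, 134), (46, 134), (48, 133), (50, 132), (52, 131), (54, 131), (56, 132), (58, 133), (60, 134), (62, 135), (64, 135), (66, 134), (68, 135), (70, 135), (72, 135), (74, 136), (76, 136), (78, 136), (80, 135), (82, 135), (84, 135), (86, 133), (88, 127), (90, 114), (92, 99), (94, 85), (96, 74), (98, 69), (100, 67), (102, 67), (104, 67), (106, 67), (108, 67), (110, 68), (112, 67), (114, 67), (116, 71), (118, 82), (120, 96), (122, 109), (124, 113), (126, 111), (128, 102), (130, 82), (132, 61), (134, 44), (136, 36), (138, 47)]
```

>>> play_rows(
  series=[
    [-0.022,0,0,0,0.05,0],
    [-0.044,0,0,0,0.1,0],
    [-0.044,0,0,0,0.1,0],
    [-0.044,0,0,0,0.1,0],
  ],
)

```text
time: 16.05
ee_pos: [0.4946, -0.1527, 0.2509]
eef_rot: [0.688, 0.726, 0.017, -0.02]
ft_force: [-0.4, -0.2, -2.0]
width: 0.0086
grip_force: 40.0
```

```bash
python3 - <<'E'
from h import *
s=status.read_state();p,q=cur();g=p+q.apply([0,0,.1635]);print(g-M,(g-M)@U,s['ft_force'],s['torque'])
x=prop('9')
prof('side',cv2.imread('pics/s9.png'),.087,.085,-.012,.01)
plan([(M-U*.0203+[0,0,.067],frame(rod(93.1,3)))])
E
```

```text
[ 0.00082043 -0.01777131  0.08761074] -0.017789669647840765 [-0.42021357 -0.19201572 -1.99883723] [-0.2860197   0.03176156 -0.00579422]
(np.float64(335.0450450450451), np.float64(279.6981981981982), 222, (np.int64(330), np.int64(340), np.int64(267), np.int64(292))) (np.float64(359.14455445544553), np.float64(260.89306930693067), 505, (np.int64(343), np.int64(375), np.int64(247), np.int64(274)))
prop [ 0.4862 -0.0146  0.0917] 0.00017036058341823578 gauge x 0.11206390518468441 y 0.000700852476750877 z 0.09168840015743912
side [(-12, 126), (-10, 126), (-8, 125), (-6, 120), (-4, 112), (-2, 99), (0, 91), (2, 92), (4, 106), (6, 117), (8, 126)]
[-0.025, -0.001, 0.136, -0.004, 0.0, 0.0] mm 21 deg 0.1
--
```

>>> play_rows(
  series=[
    [-0.006,0,0.04,0,0,0],
    [-0.01,0,0.075,0,0,0],
    [-0.015,0,0.1,0,0,0],
    [-0.017,0,0.118,0,0,0],
    [-0.018,0,0.128,0,0,0],
  ],
)

```text
time: 16.65
ee_pos: [0.4948, -0.1547, 0.2314]
eef_rot: [0.688, 0.726, 0.017, -0.02]
ft_force: [1.0, -0.2, -0.9]
width: 0.0088
grip_force: 40.0
```

>>> play_rows(
  series=[
    [0,0,0.005,0,0,0],
    [0,0,0.01,0,0,0],
    [0,0,0.01,0,0,0],
  ],
)

```text
time: 16.95
ee_pos: [0.4951, -0.1547, 0.2307]
eef_rot: [0.688, 0.726, 0.018, -0.019]
ft_force: [2.7, -0.2, 1.9]
width: 0.0088
grip_force: 40.0
```

```bash
python3 - <<'E'
from h import *
s=status.read_state();p,q=cur();g=p+q.apply([0,0,.1635]);print(g-M,(g-M)@U,s['ft_force'],s['torque'])
E
```

```text
[ 0.00153771 -0.01972762  0.06739181] -0.019781909621432548 [ 2.65743799 -0.15692126  1.90983238] [-0.31572406 -0.41758089  0.036191  ]
```

>>> play_rows(
  series=[
    [0,0,0,0,0,0],
    [0,0,0,0,0,0],
    [0,0,0,0,0,0],
    [0,0,0,0,0,0],
  ],
  fingers=-0.1,
)

```text
time: 17.35
ee_pos: [0.4944, -0.1546, 0.23]
eef_rot: [0.688, 0.725, 0.017, -0.02]
ft_force: [0.1, 0.4, -0.2]
width: 0.0325
grip_force: 0.0
```

>>> play_rows(
  series=[
    [0,0,-0.15,0,0,0],
    [0,0,-0.4,0,0,0],
    [0,0,-0.7,0,0,0],
    [0,0,-1,0,-0.1,0],
    [0,0,-1,0,-0.1,0],
  ],
)

```text
time: 17.85
ee_pos: [0.4964, -0.1635, 0.3855]
eef_rot: [0.688, 0.726, 0.002, 0.003]
ft_force: [0.4, 0.6, -0.1]
width: 0.0392
grip_force: 0.0
```

```bash
python3 - <<'E'
from h import *
x=prop('10')
prof('side',cv2.imread('pics/s10.png'),.067,.067,-.012,.012)
prof('top',cv2.imread('pics/t10.png'),.067,.067,-.012,.012)
s=status.read_state();print(s['joint_positions'].round(2));p,q=cur();print(p,q.as_matrix().round(2))
for c in ('top','side'):
  for n in('knob','indicator'): print(c,n,[(round(b['conf'],2),np.round(b['point'],3).tolist()) for b in spotter.boxes_of(c,n)[:2]])
# expected knob pos
k=M-.212*U-LAT*.044; print('knob exp',k, proj('top',k+[0,0,.187]))
E
```

```text
(np.float64(335.7156398104265), np.float64(279.8388625592417), 211, (np.int64(331), np.int64(340), np.int64(268), np.int64(292))) (np.float64(358.8165548098434), np.float64(265.75615212527964), 447, (np.int64(344), np.int64(374), np.int64(253), np.int64(279)))
prop [ 0.486  -0.0166  0.0724] 0.0004441396424341657 gauge x 0.110080538652692 y 0.0010340265030675802 z 0.07236003376536371
side [(-12, 134), (-10, 133), (-8, 128), (-6, 118), (-4, 103), (-2, 95), (0, 96), (2, 109), (4, 119), (6, 128), (8, 132), (10, 133)]
top [(-12, 152), (-10, 150), (-8, 151), (-6, 151), (-4, 136), (-2, 104), (0, 75), (2, 114), (4, 148), (6, 157), (8, 156), (10, 154)]
[-0.44  0.13  0.74  1.8  -0.09  1.25  0.37]
[ 0.49542465 -0.16240446  0.38069209] [[-0.05  1.   -0.  ]
 [ 1.    0.05  0.  ]
 [ 0.   -0.   -1.  ]]
top knob [(0.85, [0.469, -0.343, 0.185])]
top indicator []
side knob [(0.88, [0.502, -0.246, 0.183]), (0.49, [0.529, 0.292, 0.006])]
side indicator [(0.87, [0.501, -0.247, 0.184]), (0.25, [0.494, -0.027, 0.073])]
knob exp [ 0.46052909 -0.34056924  0.        ] [[487.75331008 287.29288039]]
```

```bash
cat >> h.py <<'E'
Z=np.array([0,0,1.])
a=np.radians(10); zk=-Z*np.cos(a)+LAT*np.sin(a); RK=R.from_matrix(np.c_[np.cross(-U,zk),-U,zk])
def tip(z): return M-.212*U-LAT*.045+Z*z - zk*.0185   # grasp point for fingertip at height z on the knob
E
python3 - <<'E'
from h import *
p,q=cur(); g=p+q.apply([0,0,.1635]);
plan([(g+LAT*-.04+[0,0,.04],q),(tip(.225),RK),(tip(.127),RK)])
E
```

```text
[-0.0, -0.268, -0.265, 0.0, 0.0, 0.0] mm 57 deg 0.0
--
[-0.391, -0.081, 0.032, -0.09, 0.089, 0.997] mm 60 deg 30.2
[-0.381, 0.124, 0.015, -0.09, 0.089, 0.997] mm 60 deg 30.2
[-0.269, 0.297, 0.009, -0.09, 0.089, 0.997] mm 60 deg 30.2
--
[-0.113, 0.0, 0.643, 0.0, 0.0, 0.0] mm 98 deg 0.0
--
```

>>> play_rows(
  series=[
    [0,-0.13,-0.13,0,0,0],
    [0,-0.268,-0.265,0,0,0],
    [0,-0.268,-0.265,0,0,0],
  ],
  fingers=-1,
)

```text
time: 18.45
ee_pos: [0.454, -0.1658, 0.4212]
eef_rot: [0.689, 0.725, 0.0, -0.0]
ft_force: [0.2, 0.5, -0.3]
width: 0.0226
grip_force: 0.0
```

>>> play_rows(
  series=[
    [-0.1,-0.02,0.01,-0.02,0.02,0.28],
    [-0.2,-0.04,0.016,-0.045,0.045,0.55],
    [-0.3,-0.06,0.025,-0.07,0.07,0.8],
    [-0.391,-0.081,0.032,-0.09,0.089,0.997],
    [-0.391,-0.081,0.032,-0.09,0.089,0.997],
  ],
)

```text
time: 18.95
ee_pos: [0.4458, -0.2253, 0.4138]
eef_rot: [0.853, 0.521, 0.031, -0.001]
ft_force: [-0.5, 0.3, -0.1]
width: 0.0004
grip_force: 0.0
```

>>> play_rows(
  series=[
    [-0.1,0.03,0,-0.02,0.02,0.28],
    [-0.2,0.06,0.01,-0.045,0.045,0.55],
    [-0.3,0.1,0.012,-0.07,0.07,0.8],
    [-0.381,0.124,0.015,-0.09,0.089,0.997],
    [-0.381,0.124,0.015,-0.09,0.089,0.997],
  ],
)

```text
time: 19.45
ee_pos: [0.4371, -0.2837, 0.4094]
eef_rot: [0.957, 0.285, 0.061, -0.002]
ft_force: [0.0, 0.5, -0.9]
width: 0.0008
grip_force: 0.0
```

>>> play_rows(
  series=[
    [-0.07,0.08,0,-0.02,0.02,0.28],
    [-0.14,0.15,0,-0.045,0.045,0.55],
    [-0.21,0.23,0.007,-0.07,0.07,0.8],
    [-0.269,0.297,0.009,-0.09,0.089,0.997],
    [-0.269,0.297,0.009,-0.09,0.089,0.997],
  ],
)

```text
time: 19.95
ee_pos: [0.4283, -0.3424, 0.4048]
eef_rot: [0.996, 0.028, 0.088, -0.002]
ft_force: [-0.0, 0.5, 0.1]
width: 0.0003
grip_force: 0.0
```

```bash
python3 - <<'E'
from h import *
s=status.read_state();print(s['time'],s['joint_positions'].round(2),s['width'],s['ft_force'])
plan([(tip(.225),RK),(tip(.190),RK),(tip(.127),RK)])
E
```

```text
19.95 [-0.26  0.15  0.98  1.76 -0.26  1.18 -0.72] 0.0003316840323217052 [-0.0294647   0.46441334  0.13290694]
[-0.003, -0.0, 0.003, 0.002, -0.001, 0.003] mm 1 deg 0.1
--
[-0.041, 0.0, 0.23, 0.0, 0.0, 0.0] mm 35 deg 0.0
--
[-0.073, 0.0, 0.414, 0.0, 0.0, 0.0] mm 63 deg 0.0
--
```

>>> play_rows(
  series=[
    [-0.02,0,0.1,0,0,0],
    [-0.03,0,0.18,0,0,0],
    [-0.041,0,0.23,0,0,0],
    [-0.048,0,0.265,0,0,0],
    [-0.054,0,0.3,0,0,0],
  ],
)

```text
time: 20.45
ee_pos: [0.4283, -0.342, 0.3593]
eef_rot: [0.996, 0.027, 0.088, -0.002]
ft_force: [-2.6, 3.1, 6.1]
width: 0.0004
grip_force: 2.5
```

>>> play_rows(
  series=[
    [-0.006,0,0.035,0,0,0],
    [-0.012,0,0.07,0,0,0],
    [-0.018,0,0.105,0,0,0],
    [-0.024,0,0.14,0,0,0],
    [-0.031,0,0.175,0,0,0],
  ],
)

```text
time: 20.95
ee_pos: [0.4283, -0.3422, 0.3329]
eef_rot: [0.996, 0.027, 0.089, -0.002]
ft_force: [-1.8, 2.7, 4.3]
width: 0.0006
grip_force: 2.6
```

>>> play_rows(
  series=[
    [-0.005,0,0.03,0,0,0],
    [-0.01,0,0.06,0,0,0],
    [-0.014,0,0.08,0,0,0],
    [-0.018,0,0.1,0,0,0],
    [-0.021,0,0.12,0,0,0],
  ],
)

```text
time: 21.45
ee_pos: [0.4284, -0.3424, 0.3146]
eef_rot: [0.996, 0.027, 0.088, -0.002]
ft_force: [-1.2, 3.7, 4.4]
width: 0.0003
grip_force: 2.3
```

```bash
python3 - <<'E'
from h import *
s=status.read_state();p,q=cur();t=p+q.apply([-.0095,0,.182]);print('low edge',t,s['ft_force'])
plan([(tip(.127),RK)])
E
```

```text
low edge [ 0.45114685 -0.34129214  0.13379018] [-1.18786113  3.67071909  4.41336691]
[-0.013, -0.0, 0.054, 0.002, -0.005, -0.0] mm 8 deg 0.2
--
```

Continue with small steps until the stop is felt.

>>> play_rows(
  series=[
    [-0.002,0,0.013,0,0,0],
    [-0.004,0,0.026,0,0,0],
    [-0.006,0,0.035,0,0,0],
    [-0.007,0,0.04,0,0,0],
    [-0.007,0,0.04,0,0,0],
  ],
)

```text
time: 21.95
ee_pos: [0.4284, -0.3425, 0.3086]
eef_rot: [0.996, 0.027, 0.088, -0.002]
ft_force: [0.6, 1.9, 3.2]
width: 0.0007
grip_force: 1.3
```

>>> play_rows(
  series=[
    [-0.001,0,0.006,0,0,0],
    [-0.002,0,0.012,0,0,0],
    [-0.002,0,0.012,0,0,0],
  ],
)

```text
time: 22.25
ee_pos: [0.4284, -0.3427, 0.3076]
eef_rot: [0.996, 0.027, 0.089, -0.002]
ft_force: [-3.4, 4.7, 13.1]
width: 0.0006
grip_force: 6.4
```

```bash
python3 - <<'E'
from h import *
s=status.read_state();p,q=cur();t=p+q.apply([-.0095,0,.182]);print('low edge',t,s['ft_force'])
E
```

```text
low edge [ 0.45119763 -0.34155933  0.12674103] [-3.36904059  4.74322729 13.09587141]
```

>>> play_rows(
  series=[
    [0.01,0,-0.06,0,0,0],
    [0.04,0,-0.23,0,0,0],
    [0.075,0,-0.43,0,0,0],
    [0.103,0,-0.585,0,0,0],
    [0.103,0,-0.585,0,0,0],
  ],
)

```text
time: 22.75
ee_pos: [0.4281, -0.3437, 0.3991]
eef_rot: [0.996, 0.026, 0.09, -0.0]
ft_force: [-0.3, 0.1, 0.0]
width: 0.0003
grip_force: 0.0
```

```bash
cat >> h.py <<'E'
def needle(im,zc=.1255,dbg=False):
    """reading in rad; pixels of the red needle lifted onto the dial plane"""
    c=M-.150*U; b=im.astype(int); m=(b[...,2]-np.maximum(b[...,0],b[...,1]))
    cu=proj('top',c+Z*zc)[0]; W=20; x0,y0=(cu-W).astype(int)
    pts=[];w=[]
    for v in range(y0,y0+2*W):
        for u in range(x0,x0+2*W):
            if m[v,u]>25:
                d=atz('top',(u,v),zc)-c; gx,gy=d@U,-d@LAT
                if np.hypot(gx,gy)<.034: pts.append((gx,gy));w.append(m[v,u])
    pts=np.array(pts);w=np.array(w,float)
    far=np.hypot(*pts.T); mean=(pts*w[:,None]).sum(0)/w.sum()
    # axis by PCA, sign by the long side
    C=np.cov((pts).T,aweights=w); e=np.linalg.eigh(C)[1][:,1]; e*=np.sign((e@mean)) or 1
    a=np.degrees(np.arctan2(e[1],e[0])); 
    if dbg: print(len(pts),'mean',mean.round(4),'ext',(pts@e).min().round(4),(pts@e).max().round(4))
    return np.radians(-a)%(2*np.pi)   # clockwise from above
def propang(im,xc,zc=.067,box=(325,235,400,310),gr=np.arange(0,90,1)):
    h=cv2.cvtColor(im,cv2.COLOR_BGR2HSV); m=cv2.inRange(h,(105,120,40),(128,255,255)); 
    k=np.zeros_like(m);x0,y0,x1,y1=box;k[y0:y1,x0:x1]=m[y0:y1,x0:x1]; m=k>0; best=[]
    for dx in (-.003,0,.003):
      for g in gr:
        z=np.zeros(m.shape,np.uint8); S=4
        for j in range(4):
            t=np.radians(g+90*j); r_=-LAT*np.cos(t)+Z*np.sin(t); n=-LAT*-np.sin(t)+Z*np.cos(t)
            P8=[M+U*(xc+dx+sx*.011)+Z*zc+r_*rr+n*s*.004 for sx in(-1,1) for rr in(.0,.04) for s in(-1,1)]
            cv2.fillConvexPoly(z,cv2.convexHull(proj('side',P8).astype('f4')).round().astype(np.int32),1)
        z=z>0; best.append(((z&m).sum()/(z|m).sum(),g,dx))
    best.sort(reverse=True); return best[:4],m.sum()
E
python3 - <<'E'
from h import *
x=prop('11');t=cv2.imread('pics/t11.png')
print('needle',needle(t,dbg=True)); print(needle(cv2.imread('pics/top0.png'),.18,True))
print(propang(cv2.imread('pics/s11.png'),.110))
a=t[225:315,330:500];s=cv2.imread('pics/s11.png')[235:310,315:405]
cv2.imwrite('pics/c11.png',np.vstack([cv2.resize(a,(560,296)),cv2.resize(s,(360,300)) if 0 else cv2.copyMakeBorder(cv2.resize(s,(360,300)),0,0,0,200,cv2.BORDER_CONSTANT)]))
E
```

```text
(np.float64(335.7358490566038), np.float64(279.8632075471698), 212, (np.int64(331), np.int64(340), np.int64(268), np.int64(292))) (np.float64(358.8705357142857), np.float64(265.81473214285717), 448, (np.int64(344), np.int64(374), np.int64(253), np.int64(279)))
prop [ 0.4859 -0.0167  0.0721] 0.0005126416110909153 gauge x 0.1100310328343362 y 0.0011263901508665535 z 0.07212217430917978
35 mean [ 0.0065 -0.0114] ext -0.0073 0.0293
needle 0.9311649331448707
35 mean [ 0.0105 -0.0008] ext -0.0109 0.0284
6.265683113931319
([(np.float64(0.7947882736156352), np.int64(43), -0.003), (np.float64(0.7933884297520661), np.int64(43), 0), (np.float64(0.7913907284768212), np.int64(41), -0.003), (np.float64(0.7846655791190864), np.int64(42), -0.003)], np.int64(493))
```

View pics/c11.png

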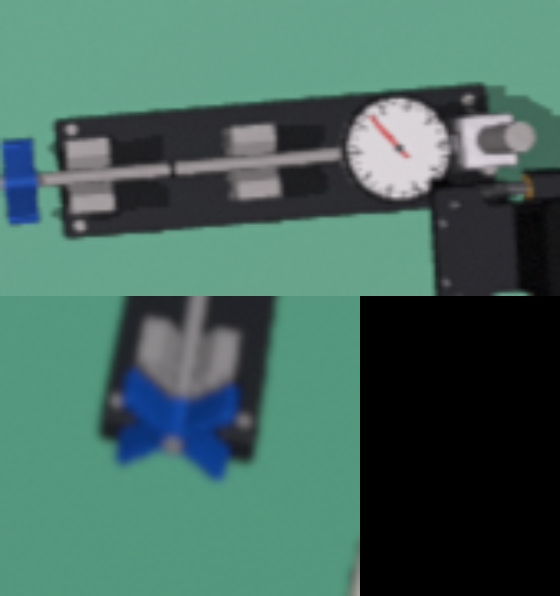

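```bash
cat >> h.py <<'E'
RP=R.from_matrix(np.c_[LAT,-U,-Z])
def ft(y,z,x=.112): return M+U*x-LAT*y+Z*(.067+z+.0185)   # grasp point for fingertip centre at gauge y, height z over the axis
E
python3 - <<'E'
from h import *
plan([(ft(.035,.15),RP),(ft(.035,.045),RP)]+[(ft(.001*y,.001*z),RP) for y,z in((35,25),(36,0),(40,-15))])
E
```

```text
[0.092, -0.721, 0.009, 0.001, -0.113, -0.0] mm 109 deg 3.4
[0.093, -0.721, 0.004, 0.001, -0.113, -0.0] mm 109 deg 3.4
[0.093, -0.721, -0.001, 0.001, -0.113, -0.0] mm 109 deg 3.4
--
[0.0, 0.0, 0.7, 0.0, 0.0, 0.0] mm 105 deg 0.0
--
[0.0, 0.0, 0.133, 0.0, 0.0, 0.0] mm 20 deg 0.0
--
[-0.007, 0.0, 0.167, 0.0, 0.0, 0.0] mm 25 deg 0.0
--
[-0.027, -0.0, 0.1, 0.0, 0.0, 0.0] mm 16 deg 0.0
--
```

>>> play_rows(
  series=[
    [0.03,-0.24,0,0,-0.04,0],
    [0.06,-0.48,0.005,0,-0.08,0],
    [0.092,-0.721,0.009,0,-0.113,0],
    [0.092,-0.721,0.009,0,-0.113,0],
  ],
)

```text
time: 23.25
ee_pos: [0.4369, -0.229, 0.3957]
eef_rot: [0.998, 0.03, 0.058, -0.002]
ft_force: [-0.2, -0.1, 0.4]
width: 0.0006
grip_force: 0.0
```

>>> play_rows(
  series=[
    [0.03,-0.24,0,0,-0.04,0],
    [0.06,-0.48,0,0,-0.08,0],
    [0.093,-0.721,0.004,0,-0.113,0],
    [0.093,-0.721,0.004,0,-0.113,0],
  ],
)

```text
time: 23.65
ee_pos: [0.4446, -0.1207, 0.3967]
eef_rot: [0.999, 0.03, 0.028, -0.001]
ft_force: [0.6, -1.5, 1.0]
width: 0.0005
grip_force: 0.0
```

>>> play_rows(
  series=[
    [0.03,-0.24,0,0,-0.04,0],
    [0.06,-0.48,0,0,-0.08,0],
    [0.093,-0.721,0,0,-0.113,0],
    [0.093,-0.721,0,0,-0.113,0],
  ],
)

```text
time: 24.05
ee_pos: [0.4525, -0.0123, 0.3975]
eef_rot: [1.0, 0.03, -0.001, 0.001]
ft_force: [0.1, 0.4, -1.3]
width: 0.0005
grip_force: 0.0
```

>>> play_rows(
  series=[
    [0,0,0.2,0,0,0],
    [0,0,0.4,0,0,0],
    [0,0,0.6,0,0,0],
    [0,0,0.7,0,0,0],
    [0,0,0.7,0,0,0],
  ],
)

```text
time: 24.55
ee_pos: [0.4512, -0.0175, 0.2912]
eef_rot: [1.0, 0.026, -0.003, 0.001]
ft_force: [0.1, -0.4, 0.3]
width: 0.0003
grip_force: 0.0
```

```bash
cat >> h.py <<'E'
def where():
    p,q=cur(); t=p+q.apply([0,0,.182])-M; s=status.read_state()
    print('t',round(s['time'],2),'tip gauge x',round(t@U*1000,1),'y',round(-t@LAT*1000,1),'z-axis',round(t[2]*1000-67,1),'F',s['ft_force'].round(1))
def look(tag,gr=np.arange(0,90,1)):
    t,s=vision.camera('top'),vision.camera('side')
    cv2.imwrite(f'pics/t{tag}.png',t);cv2.imwrite(f'pics/s{tag}.png',s)
    try: print('needle',needle(t,dbg=True))
    except Exception as e: print(e)
    print(propang(s,.110,gr=gr))
E
python3 - <<'E'
from h import *
where(); print(status.read_state()['joint_positions'].round(2)); look('12')
plan([(ft(.001*y,.001*z),RP) for y,z in((35,25),(36,0),(40,-15))])
E
```

```text
t 24.55 tip gauge x 110.6 y 36.7 z-axis 42.2 F [ 0.1 -0.4  0.3]
[-0.66  0.04  0.62  2.06 -0.02  1.05 -1.55]
33 mean [ 0.0073 -0.0125] ext -0.0073 0.0293
needle 0.9334806481196277
([(np.float64(0.5824915824915825), np.int64(49), -0.003), (np.float64(0.5806988352745425), np.int64(46), -0.003), (np.float64(0.5788590604026845), np.int64(50), -0.003), (np.float64(0.5780730897009967), np.int64(47), -0.003)], np.int64(350))
[-0.002, -0.004, 0.131, 0.003, 0.002, -0.003] mm 20 deg 0.1
--
[-0.007, 0.0, 0.167, 0.0, 0.0, 0.0] mm 25 deg 0.0
--
[-0.027, -0.0, 0.1, 0.0, 0.0, 0.0] mm 16 deg 0.0
--
```

>>> play_rows(
  series=[
    [0,0,0.07,0,0,0],
    [0,0,0.12,0,0,0],
    [0,0,0.16,0,0,0],
    [-0.002,0,0.2,0,0,0],
    [-0.004,0,0.24,0,0,0],
  ],
)

```text
time: 25.15
ee_pos: [0.4516, -0.0163, 0.2571]
eef_rot: [1.0, 0.027, -0.0, 0.0]
ft_force: [-0.1, 0.6, 0.0]
width: 0.0006
grip_force: 0.2
```

>>> play_rows(
  series=[
    [-0.002,0,0.03,0,0,0],
    [-0.004,0,0.06,0,0,0],
    [-0.01,0,0.09,0,0,0],
    [-0.016,0,0.12,0,0,0],
    [-0.022,0,0.14,0,0,0],
  ],
)

```text
time: 25.65
ee_pos: [0.4483, -0.0165, 0.2363]
eef_rot: [1.0, 0.027, -0.0, 0.0]
ft_force: [0.7, 0.4, 0.6]
width: 0.0005
grip_force: 0.2
```

```bash
python3 - <<'E'
from h import *
where(); look('13')
E
```

```text
t 25.65 tip gauge x 112.1 y 38.8 z-axis -12.7 F [0.7 0.4 0.6]
28 mean [-0.0141 -0.0016] ext -0.005 0.0316
needle 3.1156492845104986
([(np.float64(0.4278523489932886), np.int64(60), -0.003), (np.float64(0.42470389170896783), np.int64(59), -0.003), (np.float64(0.423785594639866), np.int64(61), -0.003), (np.float64(0.4207920792079208), np.int64(54), 0)], np.int64(256))
```

>>> play_rows(
  series=[
    [0,0,-0.1,0,0,0],
    [0,0,-0.25,0,0,0],
    [0,0,-0.42,0,0,0],
    [0.04,0,-0.42,0,0,0],
    [0.08,0,-0.42,0,0,0],
  ],
)

```text
time: 26.25
ee_pos: [0.4607, -0.0157, 0.3]
eef_rot: [1.0, 0.027, 0.0, -0.0]
ft_force: [-0.2, 0.5, -0.6]
width: 0.0002
grip_force: 0.0
```

```bash
python3 - <<'E'
from h import *
where(); look('14')
plan([(ft(.001*y,.001*z),RP) for y,z in((27,38),(28,30),(31,20),(34,10),(36.5,3))])
E
```

```text
t 26.25 tip gauge x 112.4 y 26.1 z-axis 51.0 F [-0.2  0.5 -0.6]
26 mean [-0.0154 -0.0016] ext -0.005 0.0317
needle 3.10931954684275
([(np.float64(0.6080402010050251), np.int64(60), -0.003), (np.float64(0.606418918918919), np.int64(59), -0.003), (np.float64(0.6036789297658863), np.int64(61), -0.003), (np.float64(0.5980066445182725), np.int64(61), 0)], np.int64(365))
[-0.005, 0.003, 0.08, 0.003, 0.002, -0.001] mm 12 deg 0.1
--
[-0.007, -0.0, 0.053, 0.0, 0.0, 0.0] mm 8 deg 0.0
--
[-0.02, 0.0, 0.067, 0.0, 0.0, 0.0] mm 10 deg 0.0
--
[-0.02, -0.0, 0.067, 0.0, 0.0, 0.0] mm 10 deg 0.0
--
[-0.017, 0.0, 0.047, 0.0, 0.0, 0.0] mm 7 deg 0.0
--
```

Blade at 60° as modelled. Push the next blade.

>>> play_rows(
  series=[
    [-0.005,0,0.05,0,0,0],
    [-0.005,0,0.085,0,0,0],
    [-0.009,0,0.11,0,0,0],
    [-0.013,0,0.135,0,0,0],
    [-0.022,0,0.165,0,0,0],
  ],
)

```text
time: 26.85
ee_pos: [0.4552, -0.0156, 0.2755]
eef_rot: [1.0, 0.027, -0.005, -0.001]
ft_force: [-40.8, 3.7, 54.3]
width: 0.0005
grip_force: 26.4
```

>>> play_rows(
  series=[
    [-0.01,0,0.035,0,0,0],
    [-0.02,0,0.07,0,0,0],
    [-0.03,0,0.1,0,0,0],
    [-0.04,0,0.13,0,0,0],
    [-0.047,0,0.15,0,0,0],
  ],
)

```text
time: 27.35
ee_pos: [0.4499, -0.0165, 0.2518]
eef_rot: [1.0, 0.027, -0.0, 0.001]
ft_force: [0.1, -0.4, 0.3]
width: 0.0005
grip_force: 0.2
```

```bash
python3 - <<'E'
from h import *
where(); look('15')
E
```

```text
t 27.35 tip gauge x 112.0 y 37.3 z-axis 2.8 F [ 0.1 -0.4  0.3]
32 mean [-0.0088  0.008 ] ext -0.0085 0.0296
needle 4.01646284090098
([(np.float64(0.37732342007434944), np.int64(86), 0), (np.float64(0.37453874538745385), np.int64(85), 0), (np.float64(0.3704379562043796), np.int64(87), 0), (np.float64(0.3679417122040073), np.int64(82), 0)], np.int64(206))
```

>>> play_rows(
  series=[
    [0,0,-0.1,0,0,0],
    [0,0,-0.25,0,0,0],
    [0,0,-0.42,0,0,0],
    [-0.1,0,-0.6,0,0,0],
    [-0.3,0,-0.6,0,0,0],
  ],
)

```text
time: 27.95
ee_pos: [0.4065, -0.0188, 0.3456]
eef_rot: [1.0, 0.026, 0.003, 0.0]
ft_force: [-0.2, -1.0, 0.1]
width: 0.0006
grip_force: 0.0
```

```bash
python3 - <<'E'
from h import *
where(); look('16'); x=prop('16'); 
prof('side',cv2.imread('pics/s16.png'),.067,.067,-.012,.012)
prof('top',cv2.imread('pics/t16.png'),.067,.067,-.012,.012)
for f in('s11','s16'):
    print(f,propang(cv2.imread(f'pics/{f}.png'),.110)[0][0])
# rod lateral position in top image at several x: centroid of bright across
for f in('t11','t16'):
    t=cv2.cvtColor(cv2.imread(f'pics/{f}.png'),cv2.COLOR_BGR2GRAY); o=[]
    for xx in(-.09,-.03,.02,.09):
        ys=np.arange(-.012,.0121,.001); pr=proj('top',[M+U*xx-LAT*y+Z*.07 for y in ys]).astype('f4')
        v=cv2.remap(t,pr[:,0].reshape(1,-1).copy(),pr[:,1].reshape(1,-1).copy(),1)[0].astype(float); w=np.abs(v-v[[0,-1]].mean()); o.append(round((w*ys).sum()/w.sum()*1000,1))
    print(f,o)
E
```

```text
t 27.95 tip gauge x 112.0 y 79.6 z-axis 96.6 F [-0.2 -1.   0.1]
34 mean [-0.01    0.0093] ext -0.0085 0.0311
needle 4.018047405449121
([(np.float64(0.7950089126559715), np.int64(85), 0), (np.float64(0.7942754919499105), np.int64(86), 0), (np.float64(0.7890070921985816), np.int64(87), -0.003), (np.float64(0.7882562277580071), np.int64(84), -0.003)], np.int64(468))
(np.float64(335.6925925925926), np.float64(279.9074074074074), 270, (np.int64(331), np.int64(341), np.int64(264), np.int64(296))) (np.float64(358.76528117359413), np.float64(266.1466992665037), 409, (np.int64(341), np.int64(377), np.int64(253), np.int64(279)))
prop [ 0.4859 -0.0166  0.071 ] 0.0002988801140287358 gauge x 0.11011999820403329 y 0.0011016103634425612 z 0.07103252618823003
side [(-12, 136), (-10, 135), (-8, 129), (-6, 120), (-4, 104), (-2, 96), (0, 96), (2, 109), (4, 121), (6, 130), (8, 134), (10, 134)]
top [(-12, 155), (-10, 155), (-8, 156), (-6, 157), (-4, 143), (-2, 108), (0, 76), (2, 119), (4, 153), (6, 163), (8, 162), (10, 159)]
s11 (np.float64(0.7947882736156352), np.int64(43), -0.003)
s16 (np.float64(0.7946428571428571), np.int64(85), 0)
t11 [np.float64(-0.5), np.float64(-0.1), np.float64(0.4), np.float64(-0.3)]
t16 [np.float64(-0.4), np.float64(-0.1), np.float64(0.4), np.float64(0.3)]
```

```bash
python3 - <<'E'
from h import *
plan([(ft(.05,.15),RP),(tip(.20),RK),(tip(.145),RK),(tip(.126),RK)])
E
```

```text
[0.214, 0.002, -0.375, -0.001, -0.001, -0.0] mm 65 deg 0.0
--
[-0.059, 0.72, 0.044, 0.0, 0.111, -0.0] mm 109 deg 3.3
[-0.062, 0.72, 0.04, 0.0, 0.111, 0.0] mm 109 deg 3.3
[-0.064, 0.72, 0.037, 0.0, 0.111, 0.0] mm 109 deg 3.3
--
[-0.064, 0.0, 0.361, 0.0, 0.0, 0.0] mm 55 deg 0.0
--
[-0.022, 0.0, 0.125, 0.0, 0.0, 0.0] mm 19 deg 0.0
--
```

>>> play_rows(
  series=[
    [0.07,0,-0.12,0,0,0],
    [0.14,0,-0.25,0,0,0],
    [0.214,0,-0.375,0,0,0],
  ],
)

```text
time: 28.45
ee_pos: [0.4382, -0.0168, 0.3992]
eef_rot: [1.0, 0.027, -0.0, 0.001]
ft_force: [0.0, -0.6, 0.1]
width: 0.0001
grip_force: 0.0
```

>>> play_rows(
  series=[
    [-0.02,0.24,0.014,0,0.037,0],
    [-0.04,0.48,0.03,0,0.074,0],
    [-0.059,0.72,0.044,0,0.111,0],
    [-0.059,0.72,0.044,0,0.111,0],
  ],
)

```text
time: 28.85
ee_pos: [0.434, -0.1298, 0.392]
eef_rot: [0.999, 0.023, 0.029, 0.0]
ft_force: [0.9, 1.0, 0.1]
width: 0.0002
grip_force: 0.0
```

>>> play_rows(
  series=[
    [-0.02,0.24,0.014,0,0.037,0],
    [-0.04,0.48,0.03,0,0.074,0],
    [-0.062,0.72,0.04,0,0.111,0],
    [-0.062,0.72,0.04,0,0.111,0],
  ],
)

```text
time: 29.25
ee_pos: [0.4305, -0.2376, 0.3858]
eef_rot: [0.998, 0.024, 0.058, 0.0]
ft_force: [-0.2, 0.3, -0.2]
width: 0.0008
grip_force: 0.0
```

>>> play_rows(
  series=[
    [-0.02,0.24,0.012,0,0.037,0],
    [-0.04,0.48,0.025,0,0.074,0],
    [-0.064,0.72,0.037,0,0.111,0],
    [-0.064,0.72,0.037,0,0.111,0],
    [-0.064,0.72,0.037,0,0.111,0],
  ],
)

```text
time: 29.75
ee_pos: [0.4284, -0.342, 0.3785]
eef_rot: [0.996, 0.026, 0.085, -0.001]
ft_force: [-0.0, 0.7, -0.4]
width: 0.0003
grip_force: 0.0
```

```bash
python3 - <<'E'
from h import *
where()
plan([(tip(.145),RK),(tip(.129),RK),(tip(.126),RK)])
E
```

```text
t 29.75 tip gauge x -212.1 y 45.2 z-axis 132.2 F [-0.   0.7 -0.4]
[-0.064, 0.001, 0.356, 0.004, 0.007, -0.003] mm 54 deg 0.3
--
[-0.019, 0.0, 0.105, 0.0, 0.0, 0.0] mm 16 deg 0.0
--
[-0.003, 0.0, 0.02, 0.0, 0.0, 0.0] mm 3 deg 0.0
--
```

>>> play_rows(
  series=[
    [-0.018,0,0.1,0,0,0],
    [-0.036,0,0.2,0,0,0],
    [-0.055,0,0.31,0,0,0],
    [-0.07,0,0.39,0,0,0],
    [-0.077,0,0.43,0,0,0],
  ],
)

```text
time: 30.25
ee_pos: [0.4274, -0.3414, 0.3118]
eef_rot: [0.996, 0.027, 0.086, -0.002]
ft_force: [0.1, -0.4, 0.2]
width: 0.0008
grip_force: 0.0
```

>>> play_rows(
  series=[
    [-0.002,0,0.013,0,0,0],
    [-0.004,0,0.025,0,0,0],
    [-0.006,0,0.034,0,0,0],
    [-0.007,0,0.04,0,0,0],
    [-0.007,0,0.04,0,0,0],
  ],
)

```text
time: 30.75
ee_pos: [0.4278, -0.3423, 0.308]
eef_rot: [0.996, 0.027, 0.087, -0.002]
ft_force: [-1.2, 0.4, 4.0]
width: 0.0003
grip_force: 2.2
```

```bash
python3 - <<'E'
from h import *
where(); plan([(tip(.127),RK)])
t=vision.camera('top');print(needle(t,dbg=True))
E
```

```text
t 30.75 tip gauge x -212.2 y 45.2 z-axis 61.8 F [-1.2  0.4  4. ]
[-0.001, 0.0, 0.012, 0.003, -0.0, -0.001] mm 2 deg 0.1
--
32 mean [-0.0006  0.0094] ext -0.0093 0.0225
4.778061823545993
```

>>> play_rows(
  series=[
    [0,0,0.004,0,0,0],
    [-0.001,0,0.007,0,0,0],
    [-0.001,0,0.009,0,0,0],
    [-0.001,0,0.01,0,0,0],
  ],
)

```text
time: 31.2
ee_pos: [0.4278, -0.3425, 0.3074]
eef_rot: [0.996, 0.027, 0.088, -0.002]
ft_force: [-7.2, 4.1, 20.0]
width: 0.0004
grip_force: 10.1
```

```bash
python3 - <<'E'
from h import *
where(); 
t=vision.camera('top');print(needle(t,dbg=True))
E
```

```text
t 31.2 tip gauge x -212.3 y 45.0 z-axis 61.2 F [-7.2  4.1 20. ]
25 mean [-0.0002  0.0081] ext -0.0094 0.0224
4.807713918158481
```

>>> play_rows(
  series=[
    [0.01,0,-0.06,0,0,0],
    [0.04,0,-0.23,0,0,0],
    [0.075,0,-0.43,0,0,0],
    [0.103,0,-0.585,0,0,0],
    [0.103,0,-0.585,0,0,0],
  ],
)

```text
time: 31.75
ee_pos: [0.4283, -0.3426, 0.3981]
eef_rot: [0.996, 0.027, 0.089, -0.001]
ft_force: [0.0, 0.3, -1.2]
width: 0.0004
grip_force: 0.0
```

```bash
python3 - <<'E'
from h import *
look('17',np.arange(60,110)); plan([(ft(.0365,.15),RP),(ft(.0365,.02),RP)])
E
```

```text
37 mean [-0.     0.013] ext -0.0093 0.0292
needle 4.782712756527977
([(np.float64(0.7946428571428571), np.int64(85), 0), (np.float64(0.7939068100358423), np.int64(86), 0), (np.float64(0.791814946619217), np.int64(87), -0.003), (np.float64(0.7910714285714285), np.int64(84), -0.003)], np.int64(466))
[0.089, -0.719, 0.007, 0.0, -0.111, 0.0] mm 109 deg 3.3
[0.09, -0.719, 0.001, 0.0, -0.111, 0.0] mm 109 deg 3.3
[0.09, -0.719, -0.004, 0.0, -0.111, 0.0] mm 109 deg 3.3
--
[0.0, 0.0, 0.867, 0.0, 0.0, 0.0] mm 130 deg 0.0
--
```

>>> play_rows(
  series=[
    [0.03,-0.24,0,0,-0.04,0],
    [0.06,-0.48,0.005,0,-0.08,0],
    [0.089,-0.719,0.007,0,-0.111,0],
    [0.089,-0.719,0.007,0,-0.111,0],
  ],
)

```text
time: 32.25
ee_pos: [0.4361, -0.2287, 0.3951]
eef_rot: [0.998, 0.03, 0.057, -0.003]
ft_force: [-0.3, 0.2, -0.7]
width: 0.0004
grip_force: 0.0
```

>>> play_rows(
  series=[
    [0.03,-0.24,0,0,-0.04,0],
    [0.06,-0.48,0,0,-0.08,0],
    [0.09,-0.719,0.001,0,-0.111,0],
    [0.09,-0.719,0.001,0,-0.111,0],
  ],
)

```text
time: 32.65
ee_pos: [0.4433, -0.1208, 0.3965]
eef_rot: [0.999, 0.03, 0.028, -0.001]
ft_force: [-0.2, -0.1, -0.0]
width: 0.0003
grip_force: 0.0
```

>>> play_rows(
  series=[
    [0.03,-0.24,0,0,-0.04,0],
    [0.06,-0.48,0,0,-0.08,0],
    [0.09,-0.719,-0.004,0,-0.111,0],
    [0.09,-0.719,-0.004,0,-0.111,0],
    [0.09,-0.719,-0.004,0,-0.111,0],
  ],
)

```text
time: 33.15
ee_pos: [0.4507, -0.017, 0.398]
eef_rot: [1.0, 0.027, -0.001, 0.001]
ft_force: [-0.2, 0.4, -0.3]
width: 0.0
grip_force: 0.0
```

>>> play_rows(
  series=[
    [0,0,0.2,0,0,0],
    [0,0,0.4,0,0,0],
    [0,0,0.6,0,0,0],
    [0,0,0.79,0,0,0],
    [0,0,0.79,0,0,0],
  ],
)

```text
time: 33.65
ee_pos: [0.449, -0.0185, 0.2775]
eef_rot: [1.0, 0.026, -0.003, 0.002]
ft_force: [-1.0, -0.0, 0.3]
width: 0.0004
grip_force: 0.0
```

```bash
python3 - <<'E'
from h import *
where(); t=vision.camera('top');print(needle(t)); where()
plan([(ft(.0365,.010),RP),(ft(.0365,-.0035),RP),(ft(.0365,-.006),RP)])
E
```

```text
t 33.65 tip gauge x 109.7 y 39.2 z-axis 28.5 F [-1.  -0.   0.3]
4.76272800185609
t 33.7 tip gauge x 109.9 y 37.9 z-axis 30.5 F [ 0.7  0.6 -0.2]
[0.005, -0.012, 0.137, 0.005, 0.007, -0.006] mm 21 deg 0.3
--
[0.0, 0.0, 0.09, 0.0, 0.0, 0.0] mm 14 deg 0.0
--
[0.0, 0.0, 0.017, 0.0, 0.0, 0.0] mm 3 deg 0.0
--
```

>>> play_rows(
  series=[
    [0,0,0.07,0,0,0],
    [0,0,0.13,0,0,0],
    [0,0,0.17,0,0,0],
    [0,0,0.195,0,0,0],
    [0,0,0.21,0,0,0],
  ],
)

```text
time: 34.2
ee_pos: [0.4506, -0.0169, 0.2487]
eef_rot: [1.0, 0.027, -0.0, 0.0]
ft_force: [0.3, -0.4, 1.3]
width: 0.0006
grip_force: 0.3
```

>>> play_rows(
  series=[
    [0,0,0.01,0,0,0],
    [0,0,0.02,0,0,0],
    [0,0,0.028,0,0,0],
    [0,0,0.028,0,0,0],
  ],
)

```text
time: 34.6
ee_pos: [0.4506, -0.0168, 0.2447]
eef_rot: [1.0, 0.027, -0.0, 0.0]
ft_force: [0.4, -0.5, -0.9]
width: 0.0006
grip_force: 0.1
```

```bash
python3 - <<'E'
from h import *
where(); t=vision.camera('top');print(needle(t,dbg=True))
E
```

```text
t 34.6 tip gauge x 111.7 y 36.5 z-axis -4.3 F [ 0.4 -0.5 -0.9]
33 mean [0.0008 0.009 ] ext -0.0095 0.0272
4.927842325818314
```

```bash
python3 - <<'E'
import numpy as np
from scipy.optimize import least_squares
th=np.radians([42.5,-30.3,-95,-107.7]);rd=np.array([.933,3.11,4.785,4.928])
for B in(None,2.1):
    f=lambda p:p[0]+(p[1] if B is None else B)*np.cos(th-p[2])-rd
    s=least_squares(f,[2.8,2.1,-1.9]);print(s.x[:2],np.degrees(s.x[2]),s.fun.round(3))
E
```

```text
[2.82868196 2.08402139] -112.76075642643072 [ 0.003 -0.008  0.028 -0.023]
[2.81735436 2.1       ] -112.35743278113917 [-0.017 -0.002  0.037 -0.018]
```

>>> play_rows(
  series=[
    [0,0,0.006,0,0,0],
    [0,0,0.012,0,0,0],
    [0,0,0.016,0,0,0],
    [0,0,0.016,0,0,0],
  ],
)

```text
time: 35.05
ee_pos: [0.4505, -0.0168, 0.2423]
eef_rot: [1.0, 0.027, -0.0, 0.0]
ft_force: [-0.9, 0.1, -0.1]
width: 0.0003
grip_force: 0.2
```

```bash
python3 - <<'E'
from h import *
where(); print(needle(vision.camera('top'),dbg=True))
E
```

```text
t 35.05 tip gauge x 111.7 y 36.6 z-axis -6.7 F [-0.9  0.1 -0.1]
35 mean [0.001  0.0095] ext -0.0095 0.0294
4.934426234095368
```

>>> play_rows(
  series=[
    [0,0,-0.02,0,0,0],
    [0,0,-0.1,0,0,0],
    [0,0,-0.3,0,0,0],
    [-0.1,0,-0.6,0,0,0],
    [-0.4,0,-0.8,0,0,0],
  ],
)

```text
time: 35.6
ee_pos: [0.3996, -0.0197, 0.3611]
eef_rot: [1.0, 0.026, 0.002, 0.001]
ft_force: [0.1, 1.4, 0.6]
width: 0.0009
grip_force: 0.0
```

>>> play_rows(
  series=[
    [-0.1,0,0,0,0,0],
    [-0.1,0,0,0,0,0],
    [-0.1,0,0,0,0,0],
  ],
)

```text
time: 35.9
ee_pos: [0.3837, -0.0202, 0.3578]
eef_rot: [1.0, 0.027, -0.0, -0.001]
ft_force: [-0.4, 0.2, 0.3]
width: 0.0006
grip_force: 0.0
```

```bash
python3 - <<'E'
from h import *
where(); look('18'); x=prop('18')
prof('top',cv2.imread('pics/t18.png'),.067,.067,-.012,.012)
for i in range(2): print(needle(vision.camera('top'),dbg=True))
d=cv2.absdiff(cv2.imread('pics/top0.png'),cv2.imread('pics/t18.png')).max(2)>60
n,_,st,ce=cv2.connectedComponentsWithStats(d.astype(np.uint8));print([(s[:5].tolist()) for s in st[1:] if s[4]>25])
E
```

```text
t 35.9 tip gauge x 112.3 y 103.4 z-axis 108.8 F [-0.4  0.2  0.3]
39 mean [0.0015 0.0116] ext -0.0095 0.0297
needle 4.937064953009174
([(np.float64(0.7828282828282829), np.int64(68), 0), (np.float64(0.7828282828282829), np.int64(66), 0), (np.float64(0.7728026533996684), np.int64(67), 0), (np.float64(0.7723440134907251), np.int64(69), 0)], np.int64(474))
(np.float64(335.640625), np.float64(279.6171875), 256, (np.int64(331), np.int64(340), np.int64(265), np.int64(295))) (np.float64(358.34669811320754), np.float64(265.91037735849056), 424, (np.int64(342), np.int64(376), np.int64(255), np.int64(277)))
prop [ 0.4868 -0.0165  0.0717] 4.572037566497568e-05 gauge x 0.11020643948952846 y 0.0002890852041119259 z 0.07173137631850635
top [(-12, 155), (-10, 154), (-8, 155), (-6, 155), (-4, 141), (-2, 108), (0, 76), (2, 118), (4, 153), (6, 161), (8, 160), (10, 158)]
39 mean [0.0015 0.0116] ext -0.0095 0.0297
4.937200520261131
39 mean [0.0015 0.0116] ext -0.0095 0.0297
4.936853571999679
[[159, 230, 12, 28, 133], [268, 250, 15, 4, 27], [451, 253, 35, 33, 362], [435, 255, 26, 31, 233], [477, 258, 17, 6, 43], [331, 264, 12, 32, 287], [485, 266, 10, 11, 45], [413, 270, 21, 6, 74], [383, 273, 17, 5, 58], [363, 275, 19, 5, 66], [481, 280, 12, 15, 114], [473, 287, 7, 8, 53], [292, 304, 107, 176, 6145], [373, 329, 20, 62, 218], [0, 377, 84, 77, 3033], [387, 412, 21, 29, 341], [342, 454, 24, 26, 356], [5, 462, 56, 18, 701]]
```

```bash
python3 -c "
from bench import job; print(job.close_job())"
```

```text
the job is handed in; nothing more can be done
None
```

The job is handed in: the shaft lies in the V-blocks, ring mark within about 1 mm of midway and indicator on its stop, high spot up at a dial reading of about 4.94 rad. Two contacts were rougher than intended: the hub snagged while leaving the rack (about 24 N), and a propeller push jammed briefly (wrist about 54 N up, 41 N sideways). The jam nudged the carriage up about 1 mm, so I pressed it back to the stop by the knob before the final turn.

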